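# Weigh the dry noodles and tip them into the saucepan

### The arm

A 6-joint arm with a two-finger parallel gripper is mounted at the origin on the work surface. World frame = base frame: x ahead of the robot, y to its left, z up, the work surface at z = 0. Lengths are in m, angles in degrees, forces in N, time in s.
With the tool pointing down it reaches from about 0.25 to 0.725 m from the base axis. Payload 9.7 kg.
Tool frame: the origin (TCP) lies between the finger pads; the fingertips stand 25 mm ahead of it and the grasp point (between the pads) lies 6 mm ahead of it; z points along the fingers, y is the line along which they close (so a half turn about z gives the same grasp; the last joint's range is limited). The gripper opens to 85 mm and grips with 20 to 120 N. Pads are 22 mm wide; open, the fingers measure 114 mm over their backs; the gripper's body (76 mm by 85 mm) begins 54 mm behind the grasp point. The pads swing forward as they close: fully open they stand 13 mm farther back than shut.
Start: joints at [-64.515, 4.979, 10.078, 95.1, 0, 90], TCP at [0.237, -0.496, 0.256] pointing down, gripper open.
Joint ranges: [-179.16, 179.16], [-48.56, 103.87], [-65.8, 70.77], [-126.05, 130.52], [-82.76, 87.17], [-180, 180]. Speed limits (degrees/s): [127.2, 127.2, 147.25, 180, 180, 180].

### API

Orientations are given as [roll, pitch, yaw] about the fixed x, y, z axes, in that order (R = Rz(yaw) Ry(pitch) Rx(roll)).
In Python, from workcell import bot gives the robot as it stands.
- The arm moves only by the shell command python3 drive.py FILE [FORCE], which reads ROWS from the file FILE. ROWS is a JSON list of rows, 1 to 5 of them, each written [[dx, dy, dz], turn, opening]: dx, dy, dz in m, then a turn about the tool's z in degrees, then the finger opening in m; each row is the pose to reach, as a shift and turn from the pose commanded when the command began, along the tool's axes at that moment; what a row does not reach only later rows make up. A row lasts 1/12 s, in which the tool goes at most 0.0417 m and 7.16 degrees, less where a joint would pass 70% of its speed; a pose out of reach is approached as far as the arm can. The fingers move at their own pace and stop on an object; FORCE is the grip in N (left out, the last holds). Time passes only in rows, so rows that do not move let the fingers close. It prints the time, the measured TCP pose, the force, the opening and the grip force at its end. Input that does not fit is refused with a message, and nothing moves.
- bot.get_obs(): the state, without advancing time (a new reading comes with each control period).
- bot.camera(name): name is "scene" or "top" or "wrist"; returns the picture (420x560x3 uint8, blue, green, red); there is no depth.
- bot.camera_info(name): a dict with "mtx" (3x3 intrinsics, pixels), "extrinsics" (4x4, takes a point from camera to world coordinates). Camera axes: x right, y down, z forward; pixel columns grow to the right and rows downward; lengths in m; the calibration is good to about 2 mm. The wrist camera is an equidistant fisheye: a pixel r from the principal point sees the ray r / f radians off the axis. A picture is of the moment at which its call begins: read the wrist's pose just before it. camera_info takes no time and is no camera call; for the wrist camera it gives the pose at the moment of the call.
- bot.job_done(): hands the job in; it is judged then, once.
The state is a dict: "time": time; "q": joint angles; "qd": joint speeds; "joint_efforts": joint torques, N m; "ee_pos": TCP position; "tcp_rot": TCP orientation; "wrist_force": force on the tool from outside, world axes, zero at the start; "torque": the same for the moment, N m; "opening": finger opening in m; "grasp_force": force on a finger pad.
Only numpy, scipy, OpenCV 4.12 (cv2) and the standard library are available. Lean on these libraries where they do the work, as an engineer would, in place of code of your own. Each camera call takes 0.05 s, during which the arm holds its last target. There are 200 camera calls.

### The job

Weigh out all the dry noodle blocks: set the empty white scoop centred on the round pan of the kitchen scale, lay every noodle block in it and let go for a second or two so that the reading settles, then lift the scoop by its black grip and tip all of the blocks together off its open edge into the saucepan. Put the empty scoop back centred on the scale pan. Set things down gently so that the sprung pan is never driven down to its stop, leave the saucepan on its hob and do not disturb the mug, the jar or the sponge.

Things in the scene. Friction and masses are not known exactly. Their poses are not given: they have to be found in the camera images.
- scale: Base of a kitchen scale, a low white box 160 x 160 mm and 45 mm high, fixed to the worktop. Origin: centre of its underside on the worktop; its x and y axes run along its sides, the black dial faces -x.
- pan (a joint): Downward travel of the sprung scale pan in m: 0 when empty, grows as it is pressed down; spring 500 N/m (2 mm per 100 g), well damped, hard stop at 0.025. Empty scoop about 4 mm, scoop with four blocks about 9 mm.
- pan_top (a point): Centre of the upper face of the scale pan, a bright steel flat disc 140 mm in diameter and 7 mm thick, over the middle of the scale base; 80 mm above the worktop when empty, and it moves down with the load (it only slides vertically, it does not tilt).
- scoop: White weighing scoop: a smooth slippery rectangular tray 176 mm (x) by 146 mm (y), floor and walls 3 mm thick, walls 40 mm high on both sides and at the +x end, fully open at its -x end (pouring edge), with a black grip bar on its +x wall. About 220 g, balance point about 23 mm from the tray's middle towards the grip. Origin: centre of the tray's underside (grip bar not counted).
- scoop_grip (a point): Middle of the black grip bar where to hold it, at x = 122, y = 0, z = 40 mm in the scoop's frame; same axes as the scoop. The bar sticks out level from the +x wall, from x = 88 to 158 mm, 24 mm wide (y) and 24 mm high.
- scoop_lip (a point): Middle of the scoop's open pouring edge, on its underside: at x = -88, y = 0, z = 0 mm in the scoop's frame.
- hob: Round black hotplate on a steel ring, 210 mm in diameter, top 12 mm above the worktop, fixed. Origin: centre of its underside. The saucepan stands in its middle.
- pot: Steel open saucepan, outer diameter 210 mm, 85 mm high, wall 4 mm, inner floor 5 mm above its underside, about 1.3 kg, with two loop handles near the rim at its +y and -y sides that reach 140 mm from its axis. Stands loose on the hob, so its rim is 97 mm above the worktop. Origin: centre of its underside.
- pot_in (a point): Centre of the saucepan's inner floor.
- noodle0: A hard rectangular block of dry noodles, pale yellow, 60 mm (x) by 40 mm (y) by 26 mm high, about 60 g; starts lying on the worktop. Origin: centre of its underside. All blocks are alike; two to four are present and the others are absent (None).
- noodle1: A hard rectangular block of dry noodles, pale yellow, 60 mm (x) by 40 mm (y) by 26 mm high, about 60 g; starts lying on the worktop. Origin: centre of its underside. All blocks are alike; two to four are present and the others are absent (None).
- noodle2: A hard rectangular block of dry noodles, pale yellow, 60 mm (x) by 40 mm (y) by 26 mm high, about 60 g; starts lying on the worktop. Origin: centre of its underside. All blocks are alike; two to four are present and the others are absent (None).
- noodle3: A hard rectangular block of dry noodles, pale yellow, 60 mm (x) by 40 mm (y) by 26 mm high, about 60 g; starts lying on the worktop. Origin: centre of its underside. All blocks are alike; two to four are present and the others are absent (None).
- mug: White mug, 80 mm in diameter, 90 mm high, a bystander. Origin: centre of its underside.
- jar: Glass jar with a wooden cap, 72 mm in diameter, 100 mm high, a bystander. Origin: centre of its underside.
- sponge: Washing-up sponge 100 x 65 x 30 mm, a bystander. Origin: centre of its underside.

How it is judged:
By the outcome, as a careful person would: the job done as asked, in the order asked, and still so for the second after the job is handed in, with the robot touching nothing.
Of noodle0, noodle1, noodle2, noodle3 only 2 to 4 are there at a start; the rules pass over those that are not, and their reading is None.
At some moment in a run one of noodle0, noodle1, noodle2, noodle3 may be knocked a few centimetres aside while the robot is not near it.
It also fails if it takes over 210 s, if anything falls off the work surface, if the arm or the gripper's body presses on something with over 40 N, if the wrist force passes 120 N, or if a joint passes its speed limit or range.

## Working session

There is one attempt and no reset: what is moved stays moved. The work goes in short steps, Python scripts to look and compute and a shell command to move; the robot and the scene stay as the last step left them, time stands still between calls to the robot, and variables do not carry over. Pictures are saved under pics/ and viewed, at most 14 in all, crops included, and the job is handed in when it is done.

```bash
ls; mkdir -p pics
python3 - <<'E'
from workcell import bot
import cv2,numpy as np
o=bot.get_obs();print(o)
for n in("scene","top","wrist"):
    i=bot.camera_info(n);print(n,np.round(i["mtx"],2).tolist(),np.round(i["extrinsics"],4).tolist())
    cv2.imwrite(f"pics/{n}0.png",bot.camera(n))
E
```

```text
drive.py
pics
workcell.py
{'time': 0.0, 'q': array([-6.45147235e+01,  5.01198776e+00,  1.00320023e+01,  9.51011970e+01,
        4.99613745e-04,  8.99985250e+01]), 'qd': array([-0.00721763, -0.00389013, -0.00891763, -0.00995821,  0.01030285,
       -0.00099488]), 'joint_efforts': array([ 1.25582017e-03, -5.20383167e+01,  4.64807475e+01,  1.61452655e-02,
        1.11858000e-05,  2.44199285e-06]), 'ee_pos': array([ 0.23656088, -0.49628311,  0.25555259]), 'tcp_rot': array([-1.79918818e+02, -5.01703149e-04,  2.54867508e+01]), 'wrist_force': array([0.23102573, 0.59001069, 0.12736071]), 'torque': array([-0.01439571, -0.0721589 , -0.04795906]), 'grasp_force': 0.0, 'opening': 0.0853619304011596}
scene [[423.35, 0.0, 278.63], [0.0, 423.35, 207.83], [0.0, 0.0, 1.0]] [[-0.7822, 0.4204, -0.4598, 1.101], [0.623, 0.5367, -0.5691, 0.616], [0.0075, -0.7316, -0.6817, 0.8783], [0.0, 0.0, 0.0, 1.0]]
top [[422.83, 0.0, 277.43], [0.0, 422.83, 213.52], [0.0, 0.0, 1.0]] [[-0.0187, -0.994, 0.1078, 0.4535], [-0.9992, 0.0148, -0.0364, -0.051], [0.0346, -0.1084, -0.9935, 1.0604], [0.0, 0.0, 0.0, 1.0]]
wrist [[325.19, 0.0, 283.4], [0.0, 325.19, 207.32], [0.0, 0.0, 1.0]] [[0.43, -0.8558, -0.2875, 0.3104], [-0.9028, -0.4083, -0.1349, -0.461], [-0.0019, 0.3175, -0.9482, 0.3734], [0.0, 0.0, 0.0, 1.0]]
```
View pics/top0.png

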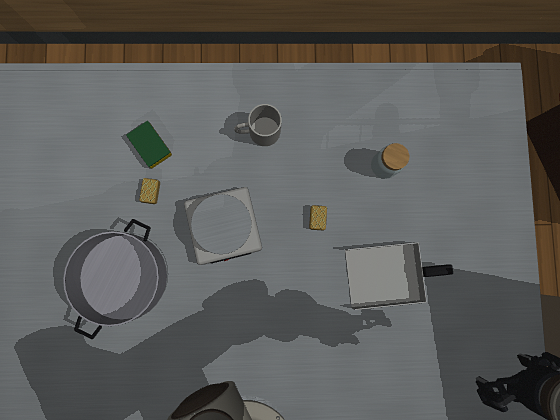

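View pics/scene0.png

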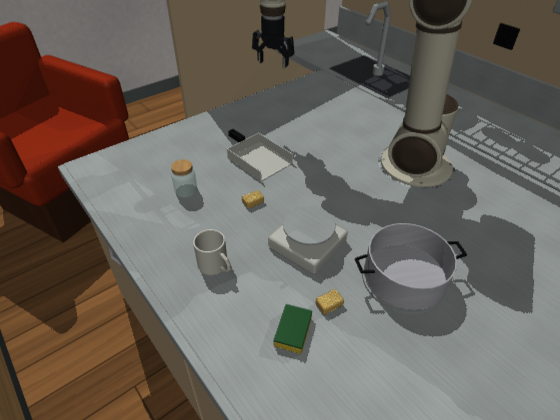

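The top view shows the pot at (110,277), scale at (223,225), scoop at (385,275) with its grip at (438,270) pointing to -y, and two noodle blocks at (149,191) and (318,217). The sponge is at (148,145), mug at (264,125) and jar at (396,157). The scene view also shows only two blocks, at (253,200) and (330,302).

Create h.py:
```python
from workcell import bot
import cv2,numpy as np
def ray(info,px):
    K,T=np.array(info["mtx"]),np.array(info["extrinsics"])
    d=np.linalg.solve(K,[px[0],px[1],1.]);return T[:3,3],T[:3,:3]@(d/np.linalg.norm(d))
def wray(info,px):
    K,T=np.array(info["mtx"]),np.array(info["extrinsics"])
    v=np.array([px[0]-K[0,2],px[1]-K[1,2]]);r=np.hypot(*v);a=r/K[0,0]
    d=np.array([*(v/max(r,1e-9)*np.sin(a)),np.cos(a)]);return T[:3,3],T[:3,:3]@d
def onz(r,z): o,d=r;return o+d*(z-o[2])/d[2]
def tri(a,b):
    s=np.linalg.lstsq(np.c_[a[1],-b[1]],b[0]-a[0],rcond=None)[0]
    p,q=a[0]+s[0]*a[1],b[0]+s[1]*b[1];return (p+q)/2,np.linalg.norm(p-q)
def blobs(im,lo,hi,amin=60):
    m=cv2.inRange(cv2.cvtColor(im,cv2.COLOR_BGR2HSV),np.array(lo),np.array(hi))
    cs=cv2.findContours(m,cv2.RETR_EXTERNAL,cv2.CHAIN_APPROX_NONE)[0]
    return [c for c in cs if cv2.contourArea(c)>amin]
def row(p,yaw=None): # shift in tool axes to world point p
    o=bot.get_obs();from scipy.spatial.transform import Rotation as R
    return np.round(R.from_euler('xyz',o["tcp_rot"],degrees=True).as_matrix().T@(np.array(p)-o["ee_pos"]),4)
```

Run:
```python
from h import *
t=cv2.imread("pics/top0.png");s=cv2.imread("pics/scene0.png")
it,is_=bot.camera_info("top"),bot.camera_info("scene")
for n,im,i in(("top",t,it),("scene",s,is_)):
    for c in blobs(im,(12,100,90),(35,255,255)):
        r=cv2.minAreaRect(c);
        if r[0][1]<90 or cv2.contourArea(c)>5000: continue
        print(n,"yel",np.round(r[0],1),np.round(r[1],1),round(r[2]),onz(ray(i,r[0]),.026).round(3), [onz(ray(i,p),.026)[:2].round(3).tolist() for p in cv2.boxPoints(r)])
    for c in blobs(im,(0,0,0),(180,255,45),80):
        r=cv2.minAreaRect(c)
        if r[1][0]*r[1][1]<4000: print(n,"dark",np.round(r[0],1),np.round(r[1],1),round(r[2]),onz(ray(i,r[0]),.052).round(3))
a=cv2.resize(t[170:320,170:470],None,fx=2.6,fy=2.6,interpolation=cv2.INTER_CUBIC);a=cv2.convertScaleAbs(a,alpha=1.2)
cv2.imwrite("pics/topc.png",a)
a=cv2.resize(s[120:330,220:480],None,fx=2.8,fy=2.8,interpolation=cv2.INTER_CUBIC);cv2.imwrite("pics/scc.png",cv2.convertScaleAbs(a,alpha=1.2))
```

```text
top yel [546.  260.5] [69.8 12. ] 87 [ 0.438 -0.755  0.026] [[0.524, -0.742], [0.526, -0.773], [0.353, -0.768], [0.352, -0.737]]
top yel [557.5 259.5] [73.  3.] 90 [ 0.44  -0.785  0.026] [[0.531, -0.789], [0.531, -0.797], [0.351, -0.78], [0.351, -0.773]]
top yel [318.2 217. ] [15.5 23.2] 5 [ 0.555 -0.19   0.026] [[0.529, -0.167], [0.586, -0.174], [0.582, -0.212], [0.525, -0.205]]
top yel [148.5 190.1] [16.  23.6] 9 [0.628 0.226 0.026] [[0.603, 0.249], [0.66, 0.242], [0.654, 0.203], [0.596, 0.211]]
top yel [395.5 155.5] [25. 25.] 90 [ 0.709 -0.39   0.026] [[0.741, -0.36], [0.741, -0.424], [0.676, -0.42], [0.677, -0.357]]
top dark [211.5 414. ] [10. 43.] 90 [0.107 0.07  0.052]
top dark [198.6 399. ] [16.8 66.9] 60 [0.141 0.099 0.052]
top dark [ 86.7 328. ] [25.2 15.5] 24 [0.305 0.355 0.052]
top dark [437.2 270.2] [10.6 29.9] 84 [ 0.42  -0.469  0.052]
top dark [140.6 231.4] [30.  17.2] 35 [0.525 0.236 0.052]
scene yel [118.  403.5] [31. 64.] 90 [1.127 0.151 0.026] [[1.165, 0.082], [1.064, 0.162], [1.091, 0.217], [1.187, 0.141]]
scene yel [143.9 389.3] [15.7 11.2] 63 [1.075 0.157 0.026] 
[... 618 characters left out ...]
 0.026] [[0.664, -0.502], [0.611, -0.461], [0.649, -0.395], [0.699, -0.434]]
scene yel [154.4 112. ] [33.2 64.5] 72 [ 0.566 -0.82   0.026] [[0.658, -0.945], [0.384, -0.949], [0.477, -0.699], [0.719, -0.711]]
scene dark [ 13.1 375.8] [93.3  6.1] 71 [ 1.268 -0.016  0.052]
scene dark [414. 155.] [36. 44.] 90 [0.03  0.002 0.052]
scene dark [236.  135.5] [17.2  8. ] 34 [ 0.43  -0.456  0.052]
scene dark [370.6  73.8] [79.  28.3] 24 [-0.305 -0.496  0.052]
scene dark [506.1  35.8] [20.9 22.5] 18 [-1.181 -0.367  0.052]
scene dark [438.6  27.4] [ 9.7 45.1] 89 [-1.003 -0.651  0.052]
scene dark [272.5  36. ] [60. 41.] 90 [-0.228 -1.093  0.052]
scene dark [439.5  12. ] [24. 53.] 90 [-1.209 -0.793  0.052]
```

View pics/topc.png

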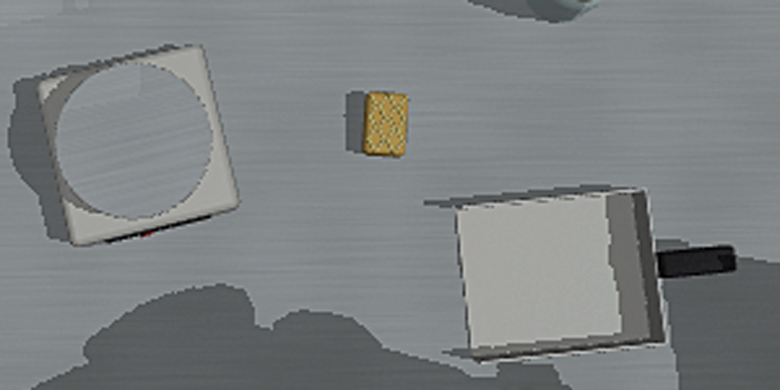

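View pics/scc.png

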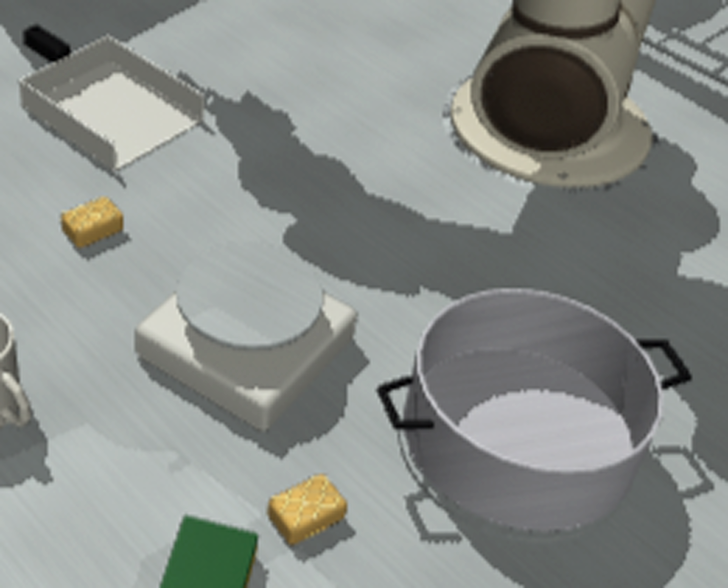

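The crops show the pan disc centred at topc (134,140), the scoop lip corners at (456,207) and (470,360), and the back rim corners at (646,189) and (664,343). In scc, the disc spans x 176–325 and the pot rim spans x 418–660, y 290–472.

Run:
```python
from h import *
it,is_=bot.camera_info("top"),bot.camera_info("scene")
T=lambda u,v:ray(it,(170+(u+.5)/2.6-.5,170+(v+.5)/2.6-.5))
S=lambda u,v:ray(is_,(220+(u+.5)/2.8-.5,120+(v+.5)/2.8-.5))
R=lambda x:np.round(x,4)
print("pan",tri(T(134,140),S(250.5,293)),onz(T(134,140),.08))
print("pan edges",[R(onz(T(*p),.08)[:2]) for p in((55,140),(213,140),(134,62),(134,219))])
print("lip",R(onz(T(456,207),.003)),R(onz(T(470,360),.003)),"lip tri",tri(T(470,360),S(205,104)),tri(T(456,207),S(117,166)))
print("back rim",R(onz(T(646,189),.04)),R(onz(T(664,343),.04)),tri(T(646,189),S(22,80)),tri(T(664,343),S(110,38)))
print("grip end/root",R(onz(T(736,259),.052)),R(onz(T(658,265),.052)))
print("scale base corners .045",[R(onz(T(*p),.045)) for p in((40,82),(200,45),(240,207),(76,246))])
print("noodles tri",tri(ray(it,(318.2,217)),ray(is_,(252.8,198.7))),tri(ray(it,(148.5,190.1)),ray(is_,(330,301))))
print("grip",tri(ray(it,(437.2,270.2)),ray(is_,(236,135.5))))
for z in(.085,):
  a,b=onz(ray(it,(86.7,328)),z),onz(ray(it,(140.6,231.4)),z);print("handles",R(a),R(b),R((a+b)/2),np.linalg.norm(a-b))
t=cv2.imread("pics/top0.png")
print("pot",[R(onz(ray(it,p),.097)) for p in((64,277),(160,277),(112,229),(112,325))])
```

```text
pan (array([0.53732449, 0.04559304, 0.07595091]), np.float64(0.004027860814659099)) [0.5384099  0.04378961 0.08      ]
pan edges [array([0.5395, 0.1137]), array([ 0.5373, -0.0265]), array([0.6087, 0.0435]), array([0.4683, 0.0441])]
lip [ 0.4754 -0.2578  0.003 ] [ 0.3302 -0.266   0.003 ] lip tri (array([ 0.33326855, -0.26045498,  0.02974796]), np.float64(0.00019092823573281598)) (array([ 0.47341477, -0.25512564,  0.00761717]), np.float64(0.005082390651569953))
back rim [ 0.4882 -0.4305  0.04  ] [ 0.3459 -0.4395  0.04  ] (array([ 0.48666281, -0.42961728,  0.03799131]), np.float64(0.004427894700870847)) (array([ 0.3443595 , -0.43983601,  0.03608811]), np.float64(0.003133296024134394))
grip end/root [ 0.4219 -0.5066  0.052 ] [ 0.4178 -0.4334  0.052 ]
scale base corners .045 [array([0.5967, 0.1336, 0.045 ]), array([ 0.6295, -0.0146,  0.045 ]), array([ 0.4781, -0.0497,  0.045 ]), array([0.4453, 0.1003, 0.045 ])]
noodles tri (array([ 0.55518397, -0.1896911 ,  0.01246012]), np.float64(0.00453162840595547)) (array([0.62866153, 0.23020994, 0.01575129]), np.float64(0.003467122244868056))
grip (array([ 0.41968352, -0.47342035,  0.03929995]), np.float64(0.0010866636249611766))
handles [0.3098 0.3419 0.085 ] [0.5228 0.2269 0.085 ] [0.4163 0.2844 0.085 ] 0.2420929412272126
pot [array([0.4234, 0.39  , 0.097 ]), array([0.4192, 0.179 , 0.097 ]), array([0.5284, 0.2874, 0.097 ]), array([0.3167, 0.2825, 0.097 ])]
```

```bash
cat >> h.py <<'E'
def plan(p,yaw):
    o=bot.get_obs();print("t",round(o["time"],2),"pos",o["ee_pos"].round(4),"rot",o["tcp_rot"].round(2),"q6",round(o["q"][5],1),"shift",row(p),"turn",round(-((yaw-o["tcp_rot"][2]+180)%360-180),2))
E
echo '[[[0.035,0.011,0.02],-7,0.085],[[0.07,0.022,0.04],-14,0.085],[[0.105,0.033,0.06],-21,0.085],[[0.14,0.044,0.08],-28,0.085],[[0.1756,0.0557,0.1056],-35,0.085]]' > next.json && python3 drive.py next.json
echo '[[[0,0,0],-7,0.085],[[0,0,0],-14,0.085],[[0,0,0],-21,0.085],[[0,0,0],-28,0.085],[[0,0,0],-33,0.085]]' > next.json && python3 drive.py next.json
echo '[[[0,0,0],0,0.085],[[0,0,0],0,0.085],[[0,0,0],0,0.085]]' > next.json && python3 drive.py next.json
python3 - <<'E'
from h import *
plan((.419,-.471,.15),93.5)
cv2.imwrite("pics/w1.png",bot.camera("wrist"))
E
```

```text
time: 0.57
ee_pos: [0.4176, -0.4711, 0.1525]
tcp_rot: [180.0, 0.0, 60.8]
wrist_force: [-0.1, -0.9, 0.5]
opening: 0.085
grasp_force: 0.0
time: 0.98
ee_pos: [0.4157, -0.4714, 0.1525]
tcp_rot: [-180.0, -0.0, 93.9]
wrist_force: [-0.0, -0.0, 0.5]
opening: 0.0849
grasp_force: 0.0
time: 1.23
ee_pos: [0.4156, -0.4716, 0.1529]
tcp_rot: [-180.0, -0.0, 93.3]
wrist_force: [-1.0, 0.8, 0.4]
opening: 0.0848
grasp_force: 0.0
t 1.23 pos [ 0.4156 -0.4716  0.1529] rot [-1.7999e+02 -1.0000e-02  9.3310e+01] q6 38.1 shift [0.0004 0.0034 0.0029] turn -0.19
```

View pics/w1.png

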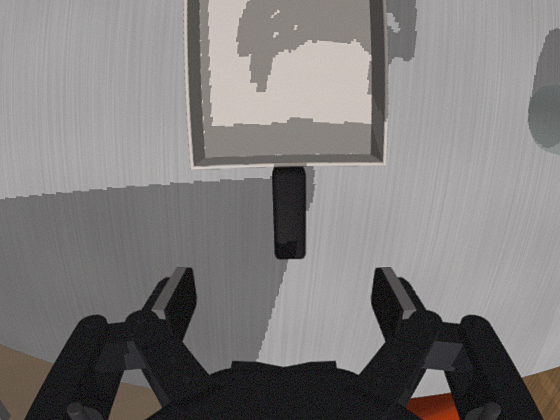

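The wrist view shows the grip bar from its root at (288,168) to its end at (290,258), about 31 px wide, with the back rim corners at (193,166) and (384,162).

Run:
```python
from h import *
i=bot.camera_info("wrist")
R=lambda p,z:onz(wray(i,p),z).round(4)
a,b=R((288,168),.052),R((290,256),.052)
print("root,end",a,b,"rim",R((193,166),.04),R((384,162),.04))
d=(a-b)/np.linalg.norm(a-b);print("yaw of -x",np.degrees(np.arctan2(d[1],d[0])),"len",np.linalg.norm(a-b),"grip",a-d*.034)
it=bot.camera_info("top");T=lambda u,v:ray(it,(170+u/2.6-.3,170+v/2.6-.3))
for p,q in(((736,259),(290,258)),((658,265),(288,168)),((646,189),(193,166)) if 0 else ((664,343),(193,166)),((646,189),(384,162))):print(tri(T(*p),wray(i,q)))
```

```text
root,end [ 0.4166 -0.4342  0.052 ] [ 0.4223 -0.501   0.052 ] rim [ 0.3466 -0.4384  0.04  ] [ 0.4877 -0.427   0.04  ]
yaw of -x 94.87719690835377 len 0.06704274755706245 grip [ 0.41949069 -0.46807689  0.052     ]
(array([ 0.42229624, -0.51218437,  0.03642223]), np.float64(0.0032074850628338626))
(array([ 0.4171529 , -0.43565453,  0.04556697]), np.float64(0.0008946702123286029))
(array([ 0.34637118, -0.43874783,  0.04068739]), np.float64(0.0012479653578879781))
(array([ 0.48720674, -0.42748901,  0.04455741]), np.float64(0.002989519331281288))
```

```bash
echo '[[[0.0024,0.0041,0.03],-0.9,0.085],[[0.0024,0.0041,0.06],-0.9,0.06],[[0.0024,0.0041,0.09],-0.9,0.06],[[0.0024,0.0041,0.1069],-0.9,0.06],[[0.0024,0.0041,0.1069],-0.9,0.06]]' > next.json && python3 drive.py next.json 120
echo '[[[0,0,0],0,0.06],[[0,0,0],0,0.02],[[0,0,0],0,0],[[0,0,0],0,0],[[0,0,0],0,0]]' > next.json && python3 drive.py next.json 120
echo '[[[0,0,0],0,0],[[0,0,0],0,0],[[0,0,0],0,0],[[0,0,0],0,0],[[0,0,0],0,0]]' > next.json && python3 drive.py next.json 120
echo '[[[0,0,-0.01],0,0],[[0,0,-0.02],0,0],[[0,0,-0.025],0,0],[[0,0,-0.025],0,0],[[0,0,-0.025],0,0]]' > next.json && python3 drive.py next.json 120
echo '[[[0,0,0],0,0],[[0,0,0],0,0],[[0,0,0],0,0],[[0,0,0],0,0],[[0,0,0],0,0]]' > next.json && python3 drive.py next.json 120
python3 - <<'E'
from h import *
o=bot.get_obs();print(o["torque"],o["wrist_force"])
cv2.imwrite("pics/s2.png",cv2.resize(bot.camera("scene")[60:240,150:400],None,fx=2.8,fy=2.8))
E
```

```text
time: 1.7
ee_pos: [0.418, -0.4672, 0.0415]
tcp_rot: [-179.8, -0.3, 94.3]
wrist_force: [-0.6, 1.4, -0.7]
opening: 0.0599
grasp_force: 0.0
time: 2.12
ee_pos: [0.4203, -0.4697, 0.0483]
tcp_rot: [179.9, 0.1, 94.4]
wrist_force: [-0.6, 0.2, 6.2]
opening: 0.022
grasp_force: 117.2
time: 2.53
ee_pos: [0.4203, -0.4697, 0.0483]
tcp_rot: [179.9, 0.1, 94.4]
wrist_force: [-0.5, 0.4, 5.2]
opening: 0.0223
grasp_force: 117.2
time: 2.95
ee_pos: [0.4199, -0.4693, 0.0718]
tcp_rot: [180.0, 0.0, 94.4]
wrist_force: [0.5, 0.2, -2.3]
opening: 0.0221
grasp_force: 117.6
time: 3.37
ee_pos: [0.4196, -0.4689, 0.0709]
tcp_rot: [-180.0, -0.0, 94.4]
wrist_force: [0.0, 0.2, -0.9]
opening: 0.0224
grasp_force: 117.6
[-0.20318891  0.0381648  -0.00332138] [ 0.04973093  0.19638165 -0.90116117]
```

View pics/s2.png

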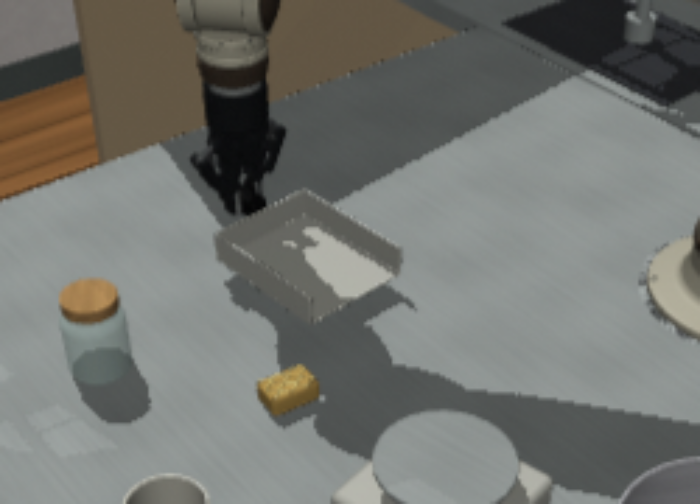

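```bash
T='from h import *
o=bot.get_obs();print("TORQUE",o["torque"].round(3))'
echo '[[[0,0,0],0,0],[[0,0,0],0,0],[[0,0,0],0,0],[[0,0,0],0,0],[[0,0,0],0,0]]' > next.json && python3 drive.py next.json 60 | tail -3; python3 -c "$T"
echo '[[[0,0,0],0,0],[[0,0,0],0,0],[[0,0,0],0,0],[[0,0,0],0,0],[[0,0,0],0,0]]' > next.json && python3 drive.py next.json 20| tail -3; python3 -c "$T"
python3 - <<'E'
from h import *
cv2.imwrite("pics/s3.png",cv2.resize(bot.camera("scene")[60:240,150:400],None,fx=2.8,fy=2.8))
E
```

```text
wrist_force: [-0.6, 0.6, -1.7]
opening: 0.0224
grasp_force: 117.6
TORQUE [-0.212 -0.051  0.037]
wrist_force: [-0.5, 0.2, -1.9]
opening: 0.0218
grasp_force: 117.6
TORQUE [-0.188 -0.03  -0.07 ]
```

View pics/s3.png

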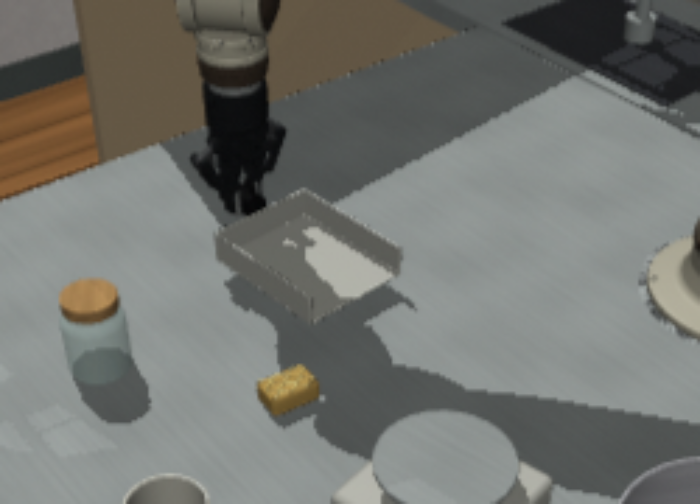

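Unchanged: the scoop is held level and the grip still reads 117.6 N, so lowering FORCE has no effect on a closed grasp. I'll set it down, regrip at 20 N, and see whether the scoop pivots in the pads.

```bash
echo '[[[0,0,0.008],0,0],[[0,0,0.016],0,0],[[0,0,0.023],0,0],[[0,0,0.023],0,0],[[0,0,0.023],0,0]]' > next.json && python3 drive.py next.json 120 |sed -n 2,4p
echo '[[[0,0,0],0,0.03],[[0,0,0],0,0.03],[[0,0,0],0,0.03],[[0,0,0],0,0.03],[[0,0,0],0,0.03]]' > next.json && python3 drive.py next.json 20 |tail -3
echo '[[[0,0,0],0,0],[[0,0,0],0,0],[[0,0,0],0,0],[[0,0,0],0,0],[[0,0,0],0,0]]' > next.json && python3 drive.py next.json 20 |tail -3
echo '[[[0,0,-0.01],0,0],[[0,0,-0.02],0,0],[[0,0,-0.025],0,0],[[0,0,-0.025],0,0],[[0,0,-0.025],0,0]]' > next.json && python3 drive.py next.json 20
python3 - <<'E'
from h import *
o=bot.get_obs();print("TORQUE",o["torque"].round(3))
cv2.imwrite("pics/s4.png",cv2.resize(bot.camera("scene")[60:240,150:400],None,fx=2.8,fy=2.8))
E
```

```text
ee_pos: [0.4195, -0.469, 0.0475]
tcp_rot: [-180.0, -0.0, 94.4]
wrist_force: [-0.3, -1.2, -0.9]
wrist_force: [-0.6, -1.1, 0.8]
opening: 0.0299
grasp_force: 0.0
wrist_force: [2.0, -0.4, 0.4]
opening: 0.0236
grasp_force: 23.9
time: 5.97
ee_pos: [0.4199, -0.4693, 0.0739]
tcp_rot: [180.0, 0.1, 94.4]
wrist_force: [0.1, -0.6, -1.4]
opening: 0.0232
grasp_force: 23.6
TORQUE [-0.213  0.062  0.053]
```

View pics/s4.png

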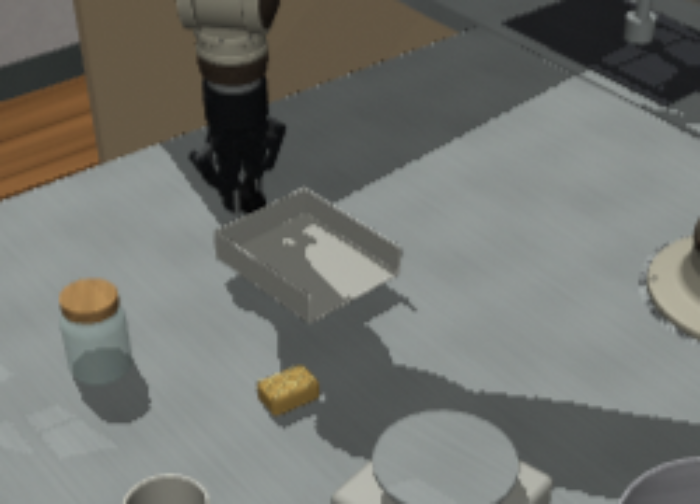

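The scoop stays level even at about 24 N. Next I'll check whether a partial opening command or re-issued force slackens the grip, staying low over the worktop.

```bash
T='from h import *
o=bot.get_obs();print("TORQUE",o["torque"].round(3))'
f(){ python3 -c "$T"; }
echo '[[[0,0,0],0,0.005],[[0,0,0],0,0.005],[[0,0,0],0,0.005]]' > next.json && python3 drive.py next.json 100 |tail -2
echo '[[[0,0,0],0,0.010],[[0,0,0],0,0.010],[[0,0,0],0,0.010]]' > next.json && python3 drive.py next.json 40 |tail -2
echo '[[[0,0,0],0,0.023],[[0,0,0],0,0.023],[[0,0,0],0,0.023]]' > next.json && python3 drive.py next.json 20 |tail -2;f
echo '[[[0,0,0],0,0.0235],[[0,0,0],0,0.0235],[[0,0,0],0,0.0235]]' > next.json && python3 drive.py next.json |tail -2;f
echo '[[[0,0,0],0,0.0238],[[0,0,0],0,0.0238],[[0,0,0],0,0.0238]]' > next.json && python3 drive.py next.json |tail -2;f
echo '[[[0,0,0],0,0.0242],[[0,0,0],0,0.0242],[[0,0,0],0,0.0242]]' > next.json && python3 drive.py next.json |tail -3;f
```

```text
opening: 0.0226
grasp_force: 99.1
opening: 0.0222
grasp_force: 99.1
opening: 0.0235
grasp_force: 51.8
TORQUE [-0.161 -0.019  0.007]
opening: 0.0232
grasp_force: 25.9
TORQUE [-0.171 -0.004 -0.001]
opening: 0.0235
grasp_force: 10.3
TORQUE [0.089 0.049 0.07 ]
wrist_force: [-0.2, -0.7, 0.2]
opening: 0.0238
grasp_force: 0.0
TORQUE [ 0.046 -0.009  0.014]
```

```bash
echo '[[[0,0,0.01],0,0.03],[[0,0,0.02],0,0.03],[[0,0,0.027],0,0.03],[[0,0,0.027],0,0.03],[[0,0,0.027],0,0.03]]' > next.json && python3 drive.py next.json 120 |sed -n 2,5p
echo '[[[0,0,0],0,0],[[0,0,0],0,0],[[0,0,0],0,0],[[0,0,0],0,0],[[0,0,0],0,0]]' > next.json && python3 drive.py next.json 120 |tail -2
echo '[[[0,0,-0.01],0,0],[[0,0,-0.03],0,0],[[0,0,-0.06],0,0],[[0,0,-0.1],0,0],[[0,0,-0.13],0,0]]' > next.json && python3 drive.py next.json 120
echo '[[[0,0,0],0,0],[[0,0,0],0,0],[[0,0,0],0,0]]' > next.json && python3 drive.py next.json 120
python3 - <<'E'
from h import *
o=bot.get_obs();print("TORQUE",o["torque"].round(3))
plan((.545,-.078,.18),94)
t,s,w=bot.camera("top"),bot.camera("scene"),bot.camera("wrist")
cv2.imwrite("pics/m5.png",np.hstack([cv2.resize(s[60:260,150:400],(500,400)),cv2.resize(w,None,fx=.53,fy=.53)[:222].copy() if 0 else cv2.resize(w[:225,160:410],(300,270)).repeat(1,0) if 0 else cv2.copyMakeBorder(cv2.resize(w[:225,160:410],(300,270)),0,130,0,0,cv2.BORDER_CONSTANT)]))
E
```

```text
ee_pos: [0.4192, -0.4686, 0.045]
tcp_rot: [-179.9, -0.1, 94.4]
wrist_force: [-0.3, 1.2, 0.7]
opening: 0.0301
opening: 0.0224
grasp_force: 117.5
time: 8.77
ee_pos: [0.4196, -0.4689, 0.1796]
tcp_rot: [179.9, 0.1, 94.4]
wrist_force: [0.4, -0.5, -0.9]
opening: 0.0223
grasp_force: 117.7
time: 9.02
ee_pos: [0.4195, -0.4689, 0.1758]
tcp_rot: [-180.0, -0.0, 94.4]
wrist_force: [-1.3, 0.1, -2.6]
opening: 0.0223
grasp_force: 117.8
TORQUE [-0.162  0.011 -0.009]
t 9.02 pos [ 0.4195 -0.4689  0.1758] rot [-1.7998e+02 -2.0000e-02  9.4390e+01] q6 37.4 shift [ 0.3802  0.155  -0.0042] turn 0.39
```

View pics/m5.png

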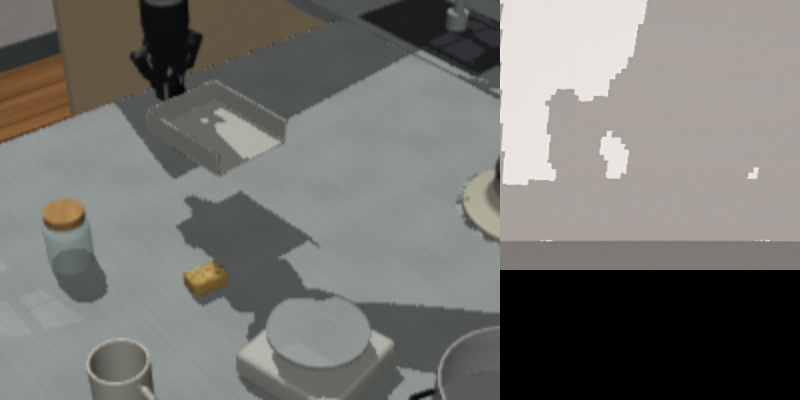

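The scoop is held level by its grip in the scene crop, with the blocks and jar undisturbed. Next: carry it over to the pan.

```bash
echo '[[[0.02,0.008,0],0,0],[[0.045,0.019,0],0,0],[[0.075,0.031,0],0,0],[[0.105,0.043,0],0,0],[[0.135,0.056,0],0,0]]' > next.json && python3 drive.py next.json 120 |sed -n 2,2p
echo '[[[0.03,0.0125,0],0,0],[[0.06,0.025,0],0,0],[[0.09,0.0375,0],0,0],[[0.12,0.05,0],0,0],[[0.15,0.062,0],0,0]]' > next.json && python3 drive.py next.json 120 |sed -n 2,2p
echo '[[[0.03,0.0125,0],0,0],[[0.06,0.025,0],0,0],[[0.08,0.034,0],0,0],[[0.095,0.0395,0],0,0],[[0.095,0.0395,0],0,0]]' > next.json && python3 drive.py next.json 120 |sed -n 2,2p
echo '[[[0,0,0],0,0],[[0,0,0],0,0],[[0,0,0],0,0]]' > next.json && python3 drive.py next.json 120 |sed -n 2,7p
python3 - <<'E'
from h import *
plan((.5474,-.0776,.14),94.4)
t,s=bot.camera("top"),bot.camera("scene")
cv2.imwrite("pics/m6.png",np.hstack([cv2.resize(t[170:300,160:310],None,fx=2.66,fy=2.66),cv2.resize(s[150:280,220:370],None,fx=2.66,fy=2.66)]))
E
```

```text
ee_pos: [0.4648, -0.3286, 0.1748]
ee_pos: [0.5153, -0.1741, 0.175]
ee_pos: [0.5478, -0.0753, 0.1749]
ee_pos: [0.5472, -0.0789, 0.1758]
tcp_rot: [-180.0, 0.0, 94.3]
wrist_force: [0.5, 0.1, -1.7]
opening: 0.0223
grasp_force: 117.8
t 10.67 pos [ 0.5472 -0.0789  0.1758] rot [-179.96    0.     94.33] q6 77.5 shift [0.0013 0.0003 0.0357] turn -0.07
```

View pics/m6.png

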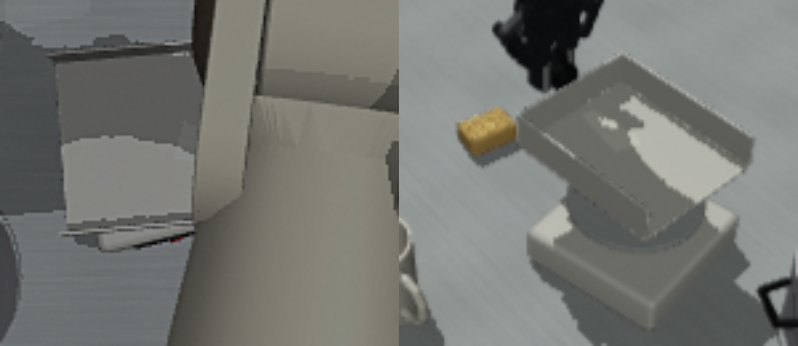

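Scoop hovers over the pan; the lip edge in the top crop runs from (57,62) to (67,228).

Run:
```python
from h import *
it,is_=bot.camera_info("top"),bot.camera_info("scene")
T=lambda u,v:ray(it,(160+u/2.66-.3,170+v/2.66-.3))
S=lambda u,v:ray(is_,(220+(u-399)/2.66-.3,150+v/2.66-.3))
a,b=tri(T(67,222),S(748,162)),tri(T(60,66),S(652,236))
print(a,b,(a[0]+b[0])/2, onz(T(62,62),.135),onz(T(67,228),.135))
```

```text
(array([0.46782905, 0.11893728, 0.1402291 ]), np.float64(0.007628666568593021)) (array([0.59730437, 0.12695634, 0.12967884]), np.float64(0.007064601463248863)) [0.53256671 0.12294681 0.13495397] [0.60227975 0.12182759 0.135     ] [0.46569189 0.11706013 0.135     ]
```

```bash
echo '[[[0.003,0,0.015],0,0],[[0.005,0,0.03],0,0],[[0.005,0,0.04],0,0],[[0.005,0,0.044],0,0],[[0.005,0,0.046],0,0]]' > next.json && python3 drive.py next.json 120 |sed -n 2,4p
echo '[[[0,0,0.001],0,0],[[0,0,0.002],0,0],[[0,0,0.003],0,0],[[0,0,0.004],0,0],[[0,0,0.005],0,0]]' > next.json && python3 drive.py next.json 120 |sed -n 2,4p
echo '[[[0,0,0.001],0,0],[[0,0,0.002],0,0],[[0,0,0.003],0,0],[[0,0,0.003],0,0],[[0,0,0.003],0,0]]' > next.json && python3 drive.py next.json 120 |sed -n 2,4p
python3 -c 'from h import *
o=bot.get_obs();print("TORQUE",o["torque"].round(3))'
```

```text
ee_pos: [0.5468, -0.0735, 0.1295]
tcp_rot: [-179.9, -0.0, 94.4]
wrist_force: [-0.8, 0.5, -1.2]
ee_pos: [0.5475, -0.0731, 0.1255]
tcp_rot: [180.0, 0.0, 94.4]
wrist_force: [0.3, -0.4, -1.1]
ee_pos: [0.5473, -0.0731, 0.1222]
tcp_rot: [180.0, -0.0, 94.4]
wrist_force: [0.4, 0.0, 0.4]
TORQUE [ 0.045  0.004 -0.082]
```

```bash
echo '[[[0,0,0],0,0.023],[[0,0,0],0,0.0235],[[0,0,0],0,0.024],[[0,0,0],0,0.03],[[0,0,0],0,0.045]]' > next.json && python3 drive.py next.json 120 |tail -3
echo '[[[0,0,0],0,0.06],[[0,0,-0.02],0,0.06],[[0,0,-0.05],0,0.06],[[0,0,-0.09],0,0.06],[[0,0,-0.13],0,0.06]]' > next.json && python3 drive.py next.json |sed -n 2,4p
echo '[[[-0.03,0,0],0,0.06],[[-0.06,0,0],0,0.06],[[-0.09,0,0],0,0.06],[[-0.09,0,0],0,0.06],[[-0.09,0,0],0,0.06]]' > next.json && python3 drive.py next.json |sed -n 2,4p
python3 - <<'E'
from h import *
t,w=bot.camera("top"),bot.camera("wrist");i=bot.camera_info("wrist");np.save("wi.npy",i["extrinsics"])
cv2.imwrite("pics/m7.png",np.hstack([cv2.resize(t[170:300,160:310],None,fx=2.66,fy=2.66),cv2.resize(w[:360],(538,346))])[:, :800] if 0 else w)
cv2.imwrite("pics/t7.png",t)
E
```

```text
wrist_force: [0.0, 0.3, 0.4]
opening: 0.041
grasp_force: 0.0
ee_pos: [0.5466, -0.073, 0.253]
tcp_rot: [-179.9, -0.0, 94.4]
wrist_force: [1.1, -0.3, 0.5]
ee_pos: [0.554, -0.164, 0.2518]
tcp_rot: [-180.0, -0.0, 94.2]
wrist_force: [-0.1, -0.5, 0.5]
```

View pics/m7.png

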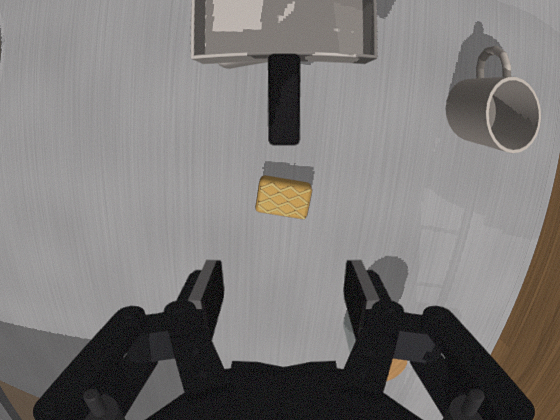

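The wrist view shows the scoop on the pan, with back rim corners at (193,59) and (376,60), grip end at (284,144), and noodle0 at (284,197).

Run:
```python
from h import *
i=bot.camera_info("wrist");it=bot.camera_info("top")
R=lambda p,z:onz(wray(i,p),z).round(4)
a,b=R((193,59),.116),R((376,60),.116)
d=b-a;yaw=np.degrees(np.arctan2(d[1],d[0]))+90;print("rim",a,b,np.linalg.norm(d),"yaw-x",yaw)
u=np.array([np.cos(np.radians(yaw)),np.sin(np.radians(yaw)),0])
print("centre from rim",(a+b)/2+.088*u,"from grip end",R((284,144),.128)+.158*u,"root",R((284,55),.128)+.088*u)
t=cv2.imread("pics/t7.png")
w=bot.camera("wrist")
for n,im,r,f in(("w",w,wray,i),("t",t,ray,it)):
  for c in blobs(im,(12,100,90),(35,255,255)):
    q=cv2.minAreaRect(c)
    if q[0][1]<250 and cv2.contourArea(c)<4000: 
        P=[onz(r(f,p),.026) for p in cv2.boxPoints(q)];e=max((P[1]-P[0],P[2]-P[1]),key=np.linalg.norm)
        print(n,np.round(q[0],1),np.round(q[1]),onz(r(f,q[0]),.026).round(4),"ang",np.degrees(np.arctan2(e[1],e[0])).round(1))
g=cv2.resize(t[170:300,160:310],None,fx=4,fy=4,interpolation=cv2.INTER_CUBIC)
cv2.imwrite("pics/t7c.png",cv2.convertScaleAbs(g,alpha=1.3))
```

```text
rim [ 0.4746 -0.049   0.116 ] [ 0.617  -0.0388  0.116 ] 0.14276484161025077 yaw-x 94.09705420461846
centre from rim [0.53951274 0.04387511 0.116     ] from grip end [0.53921151 0.04599622 0.128     ] root [0.53911274 0.04257511 0.128     ]
w [283.3 197.4] [53. 37.] [ 0.5553 -0.1836  0.026 ] ang -5.3
t [147.9 189.8] [14. 22.] [0.6289 0.2278 0.026 ] ang -8.4
t [445.5  52.5] [17. 23.] [ 0.9813 -0.5351  0.026 ] ang -90.0
t [408.   52.5] [17. 36.] [ 0.9814 -0.4362  0.026 ] ang -90.0
t [370.5  53. ] [18. 35.] [ 0.9801 -0.3379  0.026 ] ang -90.0
t [295.5  53. ] [18. 35.] [ 0.9803 -0.1432  0.026 ] ang -90.0
t [257.5  52.5] [17. 35.] [ 0.9818 -0.0455  0.026 ] ang -90.0
t [229.  53.] [18. 10.] [0.9805 0.0273 0.026 ] ang 179.6
t [215.  53.] [18. 14.] [0.9806 0.063  0.026 ] ang 179.7
t [187.  53.] [18. 26.] [0.9806 0.134  0.026 ] ang -90.0
t [145.5  53. ] [18. 27.] [0.9808 0.2387 0.026 ] ang -90.0
t [112.5  53. ] [18. 21.] [0.9808 0.3214 0.026 ] ang -90.0
t [93. 53.] [18. 14.] [0.9809 0.3701 0.026 ] ang -178.5
t [65.5 53. ] [18. 37.] [0.981  0.4384 0.026 ] ang -90.0
t [ 2.5 53. ] [18.  5.] [0.9811 0.5938 0.026 ] ang -177.2
```

View pics/t7c.png

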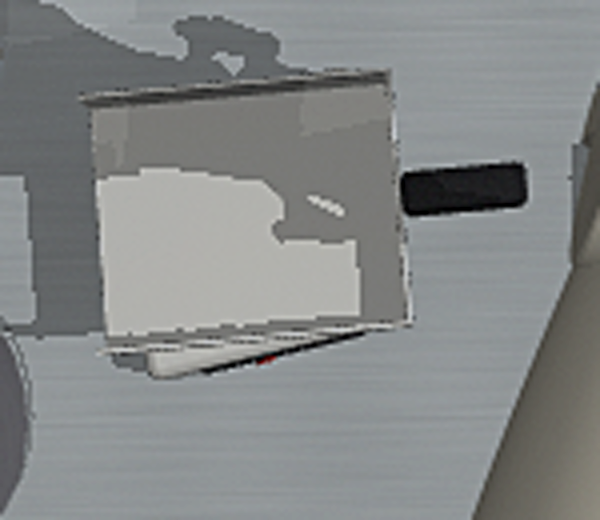

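The top crop confirms the scoop sits square on the pan with its centre at about (.539,.044). Next, pick noodle0.

```bash
echo '[[[-0.005,0.001,0.01],-7,0.064],[[-0.01,0.002,0.02],-14,0.064],[[-0.015,0.003,0.03],-21,0.064],[[-0.02,0.003,0.04],-28,0.064],[[-0.023,0.003,0.05],-35,0.064]]' > next.json && python3 drive.py next.json 60|sed -n 2,3p
echo '[[[0,0,0.01],-7,0.064],[[0,0,0.02],-14,0.064],[[0,0,0.03],-21,0.064],[[0,0,0.04],-28,0.064],[[0,0,0.05],-35,0.064]]' > next.json && python3 drive.py next.json |sed -n 2,3p
echo '[[[0,0,0],-7,0.064],[[0,0,0],-9.8,0.064],[[0,0,0],-9.8,0.064],[[0,0,0],-9.8,0.064]]' > next.json && python3 drive.py next.json |sed -n 2,3p
python3 - <<'E'
from h import *
w=bot.camera("wrist");i=bot.camera_info("wrist")
for c in blobs(w,(12,100,90),(35,255,255)):
    q=cv2.minAreaRect(c)
    P=[onz(wray(i,p),.026) for p in cv2.boxPoints(q)];e=max((P[1]-P[0],P[2]-P[1]),key=np.linalg.norm)
    print(np.round(q[0],1),np.round(q[1]),onz(wray(i,q[0]),.026).round(4),"ang",np.degrees(np.arctan2(e[1],e[0])).round(1),np.linalg.norm(e))
plan((.555,-.1875,.03),174)
E
```

```text
ee_pos: [0.559, -0.1847, 0.2018]
tcp_rot: [180.0, 0.0, 129.8]
ee_pos: [0.559, -0.1843, 0.1519]
tcp_rot: [180.0, 0.0, 164.8]
ee_pos: [0.559, -0.1846, 0.1523]
tcp_rot: [180.0, 0.0, 174.1]
[543. 400.] [38. 32.] [0.9631 0.2347 0.026 ] ang 29.9 0.20351337262578695
[ 15. 398.] [30. 42.] [ 0.8713 -0.7055  0.026 ] ang 137.1 0.236971934935561
[278.5 198.5] [49. 73.] [ 0.5514 -0.1875  0.026 ] ang 172.5 0.06038623669643195
t 14.63 pos [ 0.559  -0.1848  0.1524] rot [-1.8000e+02  2.0000e-02  1.7412e+02] q6 -12.4 shift [ 0.0038 -0.0031  0.1224] turn 0.12
```

```bash
echo '[[[0.006,-0.003,0.03],1.5,0.064],[[0.006,-0.003,0.065],1.5,0.064],[[0.006,-0.003,0.1],1.5,0.064],[[0.006,-0.003,0.117],1.5,0.064],[[0.006,-0.003,0.1224],1.5,0.064]]' > next.json && python3 drive.py next.json 40|sed -n 2,4p
echo '[[[0,0,0],0,0.064],[[0,0,0],0,0.04],[[0,0,0],0,0.02],[[0,0,0],0,0.02],[[0,0,0],0,0.02]]' > next.json && python3 drive.py next.json 40
echo '[[[0,0,-0.01],0,0.02],[[0,0,-0.04],0,0.02],[[0,0,-0.08],0,0.02],[[0,0,-0.12],0,0.02],[[0,0,-0.16],0,0.02]]' > next.json && python3 drive.py next.json 40
python3 - <<'E'
from h import *
u=np.array([-.0715,.9974]);v=np.array([.9974,.0715])  # -x dir of scoop, and scoop +y dir
for p in(.035,-.035):
    q=np.array([.5393,.044])+.012*u+p*v;print(p,q); plan((*q,.18),174.1)
E
```

```text
ee_pos: [0.5507, -0.1869, 0.0261]
tcp_rot: [179.9, -0.3, 172.6]
wrist_force: [-0.8, 0.7, -0.4]
time: 15.47
ee_pos: [0.5539, -0.1883, 0.0321]
tcp_rot: [-180.0, 0.2, 172.7]
wrist_force: [-0.1, 0.7, 7.1]
opening: 0.0393
grasp_force: 41.1
time: 15.88
ee_pos: [0.5522, -0.1878, 0.1927]
tcp_rot: [-180.0, 0.0, 172.7]
wrist_force: [0.7, -0.2, -0.5]
opening: 0.0391
grasp_force: 40.2
0.035 [0.573351  0.0584713]
t 15.88 pos [ 0.5522 -0.1878  0.1927] rot [-1.7999e+02  4.0000e-02  1.7267e+02] q6 -11.5 shift [0.0104 0.2469 0.0127] turn -1.43
-0.035 [0.503533  0.0534663]
t 15.88 pos [ 0.5522 -0.1878  0.1927] rot [-1.7999e+02  4.0000e-02  1.7267e+02] q6 -11.5 shift [0.079  0.2331 0.0126] turn -1.43
```

```bash
echo '[[[0.006,0.018,0],-1.4,0.02],[[0.016,0.047,0],-1.4,0.02],[[0.026,0.077,0],-1.4,0.02],[[0.036,0.107,0],-1.4,0.02],[[0.046,0.137,0],-1.4,0.02]]' > next.json && python3 drive.py next.json 40|sed -n 2,3p
echo '[[[0.01,0.03,0],0,0.02],[[0.02,0.06,0],0,0.02],[[0.027,0.08,0],0,0.02],[[0.033,0.0961,0],0,0.02],[[0.033,0.0961,0],0,0.02]]' > next.json && python3 drive.py next.json |sed -n 2,3p
echo '[[[0,0,0.02],0,0.02],[[0,0,0.04],0,0.02],[[0,0,0.055],0,0.02],[[0,0,0.065],0,0.02],[[0,0,0.07],0,0.02]]' > next.json && python3 drive.py next.json |sed -n 2,4p
echo '[[[0,0,0.003],0,0.02],[[0,0,0.006],0,0.02],[[0,0,0.008],0,0.02],[[0,0,0.01],0,0.02],[[0,0,0.01],0,0.02]]' > next.json && python3 drive.py next.json |sed -n 2,4p
python3 -c '
from h import *
plan((.5035,.0535,.109),174.1)'
```

```text
ee_pos: [0.5239, -0.045, 0.191]
tcp_rot: [180.0, 0.1, 174.0]
ee_pos: [0.5008, 0.0553, 0.1911]
tcp_rot: [179.9, 0.1, 174.2]
ee_pos: [0.5012, 0.0523, 0.119]
tcp_rot: [-180.0, -0.1, 174.1]
wrist_force: [0.1, -0.5, -0.2]
ee_pos: [0.5017, 0.0528, 0.1099]
tcp_rot: [180.0, 0.0, 174.1]
wrist_force: [0.2, 0.4, -0.0]
t 17.55 pos [0.5017 0.0528 0.1099] rot [1.8000e+02 3.0000e-02 1.7408e+02] q6 11.9 shift [-0.0017  0.0009  0.0009] turn -0.02
```

```bash
echo '[[[0,0,0.001],0,0.04],[[0,0,0.001],0,0.045],[[0,0,0.001],0,0.05],[[0,0,0.001],0,0.054],[[0,0,0.001],0,0.054]]' > next.json && python3 drive.py next.json |tail -3
echo '[[[0,0,-0.01],0,0.054],[[0,0,-0.03],0,0.054],[[0,0,-0.05],0,0.054],[[0,0,-0.08],0,0.054],[[0,0,-0.1],0,0.064]]' > next.json && python3 drive.py next.json |sed -n 2,2p
echo '[[[0,0,0],0,0.064],[[0,0,0],0,0.064]]' > next.json && python3 drive.py next.json |sed -n 2,2p
python3 - <<'E'
from h import *
t,s,it=bot.camera("top"),bot.camera("scene"),bot.camera_info("scene")
for c in blobs(s,(12,100,90),(35,255,255)):
    q=cv2.minAreaRect(c)
    if q[0][0]>200: print(np.round(q[0],1),np.round(q[1]),onz(ray(it,q[0]),.02).round(3))
plan((.629,.2285,.15),171.6)
cv2.imwrite("pics/m8.png",np.hstack([t[100:400,50:350],s[100:400,200:500]]))
E
```

```text
wrist_force: [0.3, 0.0, 0.1]
opening: 0.0539
grasp_force: 0.0
ee_pos: [0.5016, 0.0528, 0.2119]
ee_pos: [0.5021, 0.0529, 0.2105]
[287.2 347.4] [28.  4.] [0.787 0.263 0.02 ]
[330. 301.] [18. 25.] [0.63  0.233 0.02 ]
[320.4 216.3] [16. 23.] [0.449 0.003 0.02 ]
t 18.65 pos [0.5013 0.0528 0.2083] rot [-1.8000e+02 -4.0000e-02  1.7408e+02] q6 11.9 shift [-0.1089  0.1879  0.0582] turn 2.48
```

View pics/m8.png

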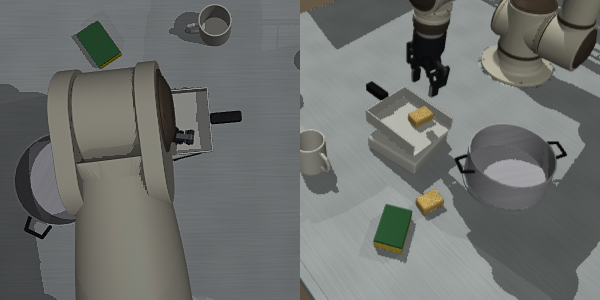

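The scene half shows noodle0 in the scoop, with noodle1 still beside the sponge.

```bash
echo '[[[-0.018,0.031,0],2.4,0.064],[[-0.036,0.062,0],2.4,0.064],[[-0.054,0.093,0],2.4,0.064],[[-0.072,0.124,0],2.4,0.064],[[-0.09,0.155,0],2.4,0.064]]' > next.json && python3 drive.py next.json 40|sed -n 2,3p
echo '[[[-0.0189,0.0329,0.015],0,0.064],[[-0.0189,0.0329,0.04],0,0.064],[[-0.0189,0.0329,0.058],0,0.064],[[-0.0189,0.0329,0.058],0,0.064],[[-0.0189,0.0329,0.058],0,0.064]]' > next.json && python3 drive.py next.json 40|sed -n 2,3p
python3 - <<'E'
from h import *
w=bot.camera("wrist");i=bot.camera_info("wrist")
for c in blobs(w,(12,100,90),(35,255,255)):
    q=cv2.minAreaRect(c)
    P=[onz(wray(i,p),.026) for p in cv2.boxPoints(q)];e=max((P[1]-P[0],P[2]-P[1]),key=np.linalg.norm)
    print(np.round(q[0],1),np.round(q[1]),onz(wray(i,q[0]),.026).round(4),"ang",np.degrees(np.arctan2(e[1],e[0])).round(1),np.linalg.norm(e))
plan((.629,.2285,.03),171.6)
E
```

```text
ee_pos: [0.6073, 0.1991, 0.2074]
tcp_rot: [-180.0, -0.1, 171.7]
ee_pos: [0.6295, 0.2272, 0.1489]
tcp_rot: [-179.9, -0.2, 171.7]
[429. 412.] [14. 32.] [0.946  0.3798 0.026 ] ang 66.1 0.05420315153069112
[ 15.5 408. ] [31. 22.] [ 0.9536 -0.3348  0.026 ] ang 134.3 0.14055384136185903
[536.5 389. ] [60. 45.] [0.9945 0.587  0.026 ] ang 27.0 0.2798603732847865
[303.8 290. ] [109.  53.] [0.7082 0.2344 0.026 ] ang 72.1 0.09428883236528791
[286. 203.] [74. 50.] [0.6263 0.2303 0.026 ] ang -6.8 0.06134870171267304
[ 19.  101.5] [91. 38.] [ 0.49   -0.0025  0.026 ] ang -12.9 0.08446104694573447
t 19.53 pos [0.6301 0.2273 0.1509] rot [-1.7998e+02 -5.0000e-02  1.7167e+02] q6 28.2 shift [0.0011 0.0011 0.1209] turn 0.07
```

```bash
echo '[[[0.0034,0.002,0.03],-0.8,0.064],[[0.0034,0.002,0.065],-0.8,0.064],[[0.0034,0.002,0.098],-0.8,0.064],[[0.0034,0.002,0.115],-0.8,0.064],[[0.0034,0.002,0.1205],-0.8,0.064]]' > next.json && python3 drive.py next.json 40|sed -n 2,4p
echo '[[[0,0,0],0,0.064],[[0,0,0],0,0.04],[[0,0,0],0,0.02],[[0,0,0],0,0.02],[[0,0,0],0,0.02]]' > next.json && python3 drive.py next.json 40
echo '[[[0,0,-0.01],0,0.02],[[0,0,-0.04],0,0.02],[[0,0,-0.08],0,0.02],[[0,0,-0.12],0,0.02],[[0,0,-0.16],0,0.02]]' > next.json && python3 drive.py next.json 40|sed -n 2,7p
echo '[[[0,0,0],0,0.02],[[0,0,0],0,0.02]]' > next.json && python3 drive.py next.json 40|sed -n 2,7p
python3 -c '
from h import *
plan((.5734,.0585,.12),174.1)'
```

```text
ee_pos: [0.6263, 0.2292, 0.0285]
tcp_rot: [-179.9, -0.1, 172.5]
wrist_force: [-0.4, -0.2, -0.3]
time: 20.37
ee_pos: [0.6288, 0.2304, 0.0333]
tcp_rot: [179.9, 0.2, 172.5]
wrist_force: [-0.6, -0.4, 8.2]
opening: 0.039
grasp_force: 42.1
ee_pos: [0.627, 0.2299, 0.1935]
tcp_rot: [180.0, 0.1, 172.5]
wrist_force: [0.8, 0.2, -0.1]
opening: 0.0391
grasp_force: 41.0
ee_pos: [0.6286, 0.2305, 0.1949]
tcp_rot: [179.8, 0.4, 172.5]
wrist_force: [-0.1, 0.5, -2.3]
opening: 0.0389
grasp_force: 41.1
t 20.95 pos [0.6286 0.2305 0.1949] rot [179.81   0.35 172.48] q6 27.7 shift [ 0.0327 -0.178   0.0742] turn -1.62
```

```bash
echo '[[[0.005,-0.03,0],-1.6,0.02],[[0.011,-0.065,0],-1.6,0.02],[[0.018,-0.1,0],-1.6,0.02],[[0.024,-0.135,0],-1.6,0.02],[[0.03,-0.165,0],-1.6,0.02]]' > next.json && python3 drive.py next.json 40|sed -n 2,3p
echo '[[[0.0025,-0.013,0],0,0.02],[[0.0025,-0.013,0.03],0,0.02],[[0.0025,-0.013,0.055],0,0.02],[[0.0025,-0.013,0.067],0,0.02],[[0.0025,-0.013,0.071],0,0.02]]' > next.json && python3 drive.py next.json |sed -n 2,3p
echo '[[[0,0,0.003],0,0.02],[[0,0,0.005],0,0.02],[[0,0,0.007],0,0.02],[[0,0,0.009],0,0.02],[[0,0,0.009],0,0.02]]' > next.json && python3 drive.py next.json |sed -n 2,4p
python3 -c '
from h import *
plan((.5734,.0585,.111),174.1)'
```

```text
ee_pos: [0.5747, 0.0686, 0.1892]
tcp_rot: [-180.0, -0.1, 174.1]
ee_pos: [0.5708, 0.0577, 0.1162]
tcp_rot: [-180.0, -0.3, 174.1]
ee_pos: [0.5725, 0.0579, 0.1106]
tcp_rot: [180.0, 0.0, 174.1]
wrist_force: [0.0, -1.0, -0.3]
t 22.2 pos [0.5725 0.0579 0.1106] rot [1.7999e+02 4.0000e-02 1.7410e+02] q6 11.7 shift [-0.0008  0.0007 -0.0004] turn 0.0
```

```bash
echo '[[[0,0,0.001],0,0.04],[[0,0,0.001],0,0.045],[[0,0,0.001],0,0.05],[[0,0,0.001],0,0.054],[[0,0,0.001],0,0.054]]' > next.json && python3 drive.py next.json |tail -3
echo '[[[0,0,-0.01],0,0.054],[[0,0,-0.03],0,0.054],[[0,0,-0.05],0,0.054],[[0,0,-0.08],0,0.054],[[0,0,-0.11],0,0.064]]' > next.json && python3 drive.py next.json |sed -n 2,2p
echo '[[[0,-0.03,0],7,0.064],[[0,-0.06,0],14,0.064],[[0,-0.09,0],21,0.064],[[0,-0.12,0],28,0.064],[[0,-0.15,0],35,0.064]]' > next.json && python3 drive.py next.json |sed -n 2,3p
echo '[[[0,0,0],7,0.064],[[0,0,0],14,0.064],[[0,0,0],21,0.064],[[0,0,0],28,0.064],[[0,0,0],35,0.064]]' > next.json && python3 drive.py next.json |sed -n 2,3p
echo '[[[0,0,0],7,0.064],[[0,0,0],10,0.064],[[0,0,0],10,0.064],[[0,0,0],10,0.064],[[0,0,0],10,0.064]]' > next.json && python3 drive.py next.json |sed -n 2,3p
echo '[[[0,0,0],0,0.064],[[0,0,0],0,0.064],[[0,0,0],0,0.064],[[0,0,0],0,0.064],[[0,0,0],0,0.064]]' > next.json && python3 drive.py next.json |sed -n 2,3p
echo '[[[0,0,0],0,0.064],[[0,0,0],0,0.064],[[0,0,0],0,0.064],[[0,0,0],0,0.064],[[0,0,0],0,0.064]]' > next.json && python3 drive.py next.json |sed -n 2,3p
python3 - <<'E'
from h import *
w,s=bot.camera("wrist"),bot.camera("scene");i=bot.camera_info("wrist")
plan((.548,-.0777,.18),94.1)
cv2.imwrite("pics/m9.png",np.hstack([cv2.resize(w,(480,360)),cv2.resize(s[130:280,230:363],(319,360))]))
E
```

```text
wrist_force: [0.2, -1.3, 0.0]
opening: 0.0541
grasp_force: 0.0
ee_pos: [0.5717, 0.0576, 0.2208]
ee_pos: [0.5565, -0.0928, 0.2203]
tcp_rot: [180.0, 0.0, 138.8]
ee_pos: [0.5567, -0.0917, 0.2202]
tcp_rot: [180.0, 0.0, 103.7]
ee_pos: [0.5568, -0.0915, 0.2197]
tcp_rot: [180.0, 0.0, 94.2]
ee_pos: [0.5567, -0.0915, 0.2192]
tcp_rot: [-180.0, -0.0, 94.1]
ee_pos: [0.5568, -0.0915, 0.2193]
tcp_rot: [-180.0, -0.0, 94.1]
t 25.22 pos [ 0.5568 -0.0915  0.2193] rot [180.     0.    94.09] q6 76.6 shift [ 0.0144 -0.0078  0.0393] turn -0.01
```

View pics/m9.png

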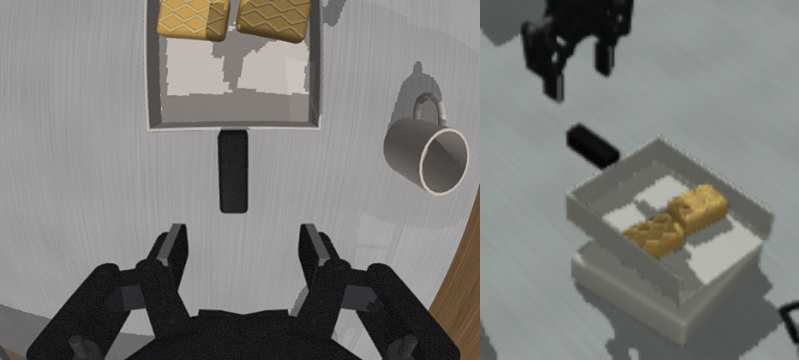

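Both blocks lie in the scoop on the pan; the grip bar runs from (272,153) to (272,247) in wrist pixels. That was the last of my 14 pictures, so from here I measure by numbers.

Run:
```python
from h import *
i=bot.camera_info("wrist")
a,b=[onz(wray(i,p),.1255) for p in((272,153),(272,247))]
u=np.array([-.0715,.9974,0]);print(a,b,np.linalg.norm(a-b),"grip",(a-.034*u+b+.036*u)/2)
g=(a-.034*u+b+.036*u)/2
plan((g[0],g[1],.119),94.1)
print("pan depth floor check: block blob area");
```

```text
[ 0.54582457 -0.04331448  0.1255    ] [ 0.54990065 -0.11081042  0.1255    ] 0.06761890766955721 grip [ 0.54779111 -0.07606505  0.1255    ]
t 25.22 pos [ 0.5568 -0.0915  0.2193] rot [180.     0.    94.09] q6 76.6 shift [ 0.0161 -0.0079  0.1003] turn -0.01
pan depth floor check: block blob area
```

```bash
echo '[[[0.0161,-0.0079,0.025],0,0.06],[[0.0161,-0.0079,0.055],0,0.06],[[0.0161,-0.0079,0.08],0,0.06],[[0.0161,-0.0079,0.092],0,0.06],[[0.0161,-0.0079,0.0995],0,0.06]]' > next.json && python3 drive.py next.json 120|sed -n 2,4p
echo '[[[0,0,0],0,0.06],[[0,0,0],0,0.04],[[0,0,0],0,0.026],[[0,0,0],0,0.02],[[0,0,0],0,0]]' > next.json && python3 drive.py next.json 120|sed -n 2,7p
echo '[[[0,0,0],0,0],[[0,0,0],0,0],[[0,0,0],0,0]]' > next.json && python3 drive.py next.json 120|sed -n 2,7p
echo '[[[0,0,-0.003],0,0],[[0,0,-0.006],0,0],[[0,0,-0.009],0,0],[[0,0,-0.012],0,0],[[0,0,-0.015],0,0]]' > next.json && python3 drive.py next.json 120|sed -n 2,7p
echo '[[[0,0,-0.01],0,0],[[0,0,-0.02],0,0],[[0,0,-0.03],0,0],[[0,0,-0.035],0,0],[[0,0,-0.035],0,0]]' > next.json && python3 drive.py next.json 120|sed -n 2,7p
echo '[[[0,0,0],0,0],[[0,0,0],0,0]]' > next.json && python3 drive.py next.json 120|sed -n 4,7p
python3 - <<'E'
from h import *
o=bot.get_obs();print("TORQUE",o["torque"].round(3))
s=bot.camera("scene");cv2.imwrite("pics/s10.png",s);f=bot.camera_info("scene")
for c in blobs(s,(12,100,90),(35,255,255)):
    q=cv2.minAreaRect(c)
    if q[0][0]>200: print(np.round(q[0],1),np.round(q[1]),onz(ray(f,q[0]),.15).round(3))
E
```

```text
ee_pos: [0.547, -0.0759, 0.1181]
tcp_rot: [-179.9, -0.0, 94.1]
wrist_force: [0.7, -0.5, -0.2]
ee_pos: [0.5484, -0.0762, 0.1209]
tcp_rot: [179.9, 0.0, 94.1]
wrist_force: [0.5, -0.9, 0.2]
opening: 0.0221
grasp_force: 117.4
ee_pos: [0.5481, -0.0761, 0.1201]
tcp_rot: [180.0, 0.0, 94.1]
wrist_force: [0.7, -0.2, 1.0]
opening: 0.0219
grasp_force: 117.4
ee_pos: [0.5475, -0.076, 0.1347]
tcp_rot: [-179.9, 0.0, 94.1]
wrist_force: [0.8, 0.3, -3.4]
opening: 0.0218
grasp_force: 117.5
ee_pos: [0.5484, -0.0761, 0.1718]
tcp_rot: [179.8, 0.0, 94.1]
wrist_force: [0.2, -0.3, -2.5]
opening: 0.0223
grasp_force: 117.8
wrist_force: [0.1, 0.4, -3.3]
opening: 0.0222
grasp_force: 117.8
TORQUE [-0.377 -0.025  0.007]
[287.3 347.4] [28.  4.] [0.835 0.317 0.15 ]
[313.7 208.8] [19. 44.] [0.542 0.065 0.15 ]
```

Loaded scoop is lifted: torque 0.377 Nm matches the estimate and both blocks are aboard. I'll carry it gently to the pot and stop with the grip 0.19 m short of the pot centre.

```bash
echo '[[[0,0,-0.01],0,0],[[0,0,-0.03],0,0],[[0,0,-0.05],0,0],[[0,0,-0.07],0,0],[[0,0,-0.08],0,0]]' > next.json && python3 drive.py next.json 120|sed -n 2,2p
echo '[[[0.004,-0.002,0],0,0],[[0.011,-0.006,0],0,0],[[0.021,-0.012,0],0,0],[[0.031,-0.018,0],0,0],[[0.041,-0.024,0],0,0]]' > next.json && python3 drive.py next.json |sed -n 2,2p
echo '[[[0.01,-0.006,0],0,0],[[0.02,-0.012,0],0,0],[[0.03,-0.018,0],0,0],[[0.04,-0.024,0],0,0],[[0.05,-0.03,0],0,0]]' > next.json && python3 drive.py next.json |sed -n 2,2p
echo '[[[0.01,-0.006,0],0,0],[[0.02,-0.012,0],0,0],[[0.03,-0.017,0],0,0],[[0.04,-0.022,0],0,0],[[0.049,-0.027,0],0,0]]' > next.json && python3 drive.py next.json |sed -n 2,2p
echo '[[[0.008,-0.005,0],0,0],[[0.015,-0.009,0],0,0],[[0.021,-0.012,0],0,0],[[0.026,-0.014,0],0,0],[[0.03,-0.016,0],0,0]]' > next.json && python3 drive.py next.json |sed -n 2,2p
echo '[[[0.003,-0.001,0],0,0],[[0.006,-0.003,0],0,0],[[0.0075,-0.0037,0],0,0],[[0.0083,-0.0039,0],0,0],[[0.0083,-0.0039,0],0,0]]' > next.json && python3 drive.py next.json |sed -n 2,2p
cat > mon.py <<'E'
from h import *
o=bot.get_obs();s=bot.camera("scene");w=bot.camera("wrist")
print("t",round(o["time"],1),"tq",o["torque"].round(3),"F",o["wrist_force"].round(1),"gf",round(o["grasp_force"],1),"pos",o["ee_pos"].round(4))
for n,im in(("s",s),("w",w)):
    print(n,[(np.round(cv2.minAreaRect(c)[0]).tolist(),cv2.contourArea(c)) for c in blobs(im,(12,100,90),(35,255,255),60) if (n=="s" and cv2.minAreaRect(c)[0][0]>220) or (n=="w" and cv2.minAreaRect(c)[0][1]<230)])
E
python3 mon.py; python3 -c 'from h import *
plan((.435,.0945,.256),94.1)'
```

```text
ee_pos: [0.5481, -0.0761, 0.2527]
ee_pos: [0.5196, -0.0356, 0.2487]
ee_pos: [0.4866, 0.0119, 0.2498]
ee_pos: [0.4564, 0.0589, 0.2498]
ee_pos: [0.4387, 0.0871, 0.2497]
ee_pos: [0.4344, 0.0947, 0.2497]
t 29.9 tq [-0.333 -0.054 -0.039] F [ 0.6  0.  -3.2] gf 117.9 pos [0.4344 0.0947 0.2497]
s [([287.0, 347.0], 86.0), ([402.0, 202.0], 639.5)]
w [([510.0, 93.0], 490.0), ([356.0, 24.0], 4669.5), ([238.0, 5.0], 199.0), ([205.0, 24.0], 5241.5)]
t 29.95 pos [0.4345 0.0945 0.2497] rot [180.     0.    94.08] q6 98.2 shift [-0.0001  0.0005 -0.0063] turn -0.02
```

```bash
echo '[[[0,0,0],0,0.0225],[[0,0,0],0,0.023]]' > next.json && python3 drive.py next.json 120 >/dev/null; python3 mon.py
echo '[[[0,0,0],0,0.0232],[[0,0,0],0,0.0232]]' > next.json && python3 drive.py next.json >/dev/null; python3 mon.py
echo '[[[0,0,0],0,0.0234],[[0,0,0],0,0.0234]]' > next.json && python3 drive.py next.json >/dev/null; python3 mon.py
```

```text
t 30.1 tq [-0.308 -0.053 -0.006] F [-0.3 -0.4 -3.1] gf 52.5 pos [0.4345 0.0945 0.2497]
s [([287.0, 347.0], 87.0), ([402.0, 202.0], 640.0)]
w [([511.0, 92.0], 490.0), ([356.0, 24.0], 4663.0), ([238.0, 5.0], 197.0), ([188.0, 4.0], 116.5), ([205.0, 24.0], 5113.0)]
t 30.4 tq [-0.339 -0.018 -0.025] F [-0.3 -1.4 -3.2] gf 42.0 pos [0.4344 0.0946 0.2497]
s [([287.0, 347.0], 88.0), ([402.0, 202.0], 644.0)]
w [([510.0, 93.0], 494.5), ([356.0, 25.0], 4660.0), ([238.0, 5.0], 193.0), ([188.0, 4.0], 116.0), ([205.0, 24.0], 5123.5)]
t 30.6 tq [-0.268 -0.018  0.05 ] F [ 0.5  0.1 -3.1] gf 31.4 pos [0.4344 0.0947 0.2497]
s [([287.0, 347.0], 88.0), ([401.0, 204.0], 641.5)]
w [([510.0, 93.0], 487.5), ([354.0, 28.0], 5457.5), ([212.0, 28.0], 6362.5)]
```

```bash
echo '[[[0,0,0],0,0.0234],[[0,0,0],0,0.0234]]' > next.json && python3 drive.py next.json >/dev/null; python3 mon.py
echo '[[[0,0,0],0,0.0235]]' > next.json && python3 drive.py next.json >/dev/null; python3 mon.py
echo '[[[0,0,0],0,0.0235]]' > next.json && python3 drive.py next.json >/dev/null; python3 mon.py
```

```text
t 30.9 tq [-0.336 -0.014 -0.01 ] F [ 0.4 -0.9 -3.1] gf 31.3 pos [0.4344 0.0946 0.2497]
s [([287.0, 347.0], 87.0), ([395.0, 210.0], 579.0)]
w [([510.0, 93.0], 489.0), ([222.0, 43.0], 6788.0), ([346.0, 39.0], 6350.5)]
t 31.1 tq [-0.296 -0.004 -0.004] F [-0.7 -0.6 -3.5] gf 26.2 pos [0.4344 0.0947 0.2498]
s [([287.0, 347.0], 87.0), ([392.0, 212.0], 569.0)]
w [([510.0, 93.0], 490.5), ([224.0, 53.0], 6279.5), ([343.0, 51.0], 5973.0)]
t 31.3 tq [-0.311 -0.056 -0.007] F [ 0.1 -0.6 -2.8] gf 26.5 pos [0.4344 0.0946 0.2497]
s [([287.0, 347.0], 88.0), ([391.0, 218.0], 563.5)]
w [([510.0, 93.0], 496.5), ([232.0, 48.0], 4970.0), ([336.0, 48.0], 4890.0)]
```

```bash
for k in 1 2 3; do :; done
echo '[[[0,0,0],0,0.0235]]' > next.json && python3 drive.py next.json >/dev/null; python3 mon.py
echo '[[[0,0,0],0,0.0235]]' > next.json && python3 drive.py next.json >/dev/null; python3 mon.py
echo '[[[0,0,0],0,0.0235]]' > next.json && python3 drive.py next.json >/dev/null; python3 mon.py
echo '[[[0,0,0],0,0.022],[[0,0,0],0,0.022]]' > next.json && python3 drive.py next.json >/dev/null; python3 mon.py
```

```text
t 31.5 tq [-0.387 -0.053  0.019] F [ 0.1 -0.6 -2.7] gf 27.1 pos [0.4344 0.0946 0.2498]
s [([287.0, 347.0], 88.0), ([398.0, 243.0], 489.5)]
w [([510.0, 93.0], 507.5), ([320.0, 12.0], 1324.5), ([247.0, 11.0], 1440.5)]
t 31.6 tq [-0.119 -0.031  0.005] F [ 0.3  0.3 -2.5] gf 27.2 pos [0.4345 0.0947 0.2499]
s [([287.0, 347.0], 87.0), ([418.0, 275.0], 429.0)]
w [([510.0, 93.0], 507.5)]
t 31.8 tq [-0.123  0.014 -0.049] F [ 0.7  0.5 -2.5] gf 27.2 pos [0.4344 0.0947 0.2498]
s [([287.0, 347.0], 87.0), ([420.0, 277.0], 434.5)]
w [([510.0, 93.0], 510.5)]
t 32.1 tq [-0.103 -0.036  0.033] F [-0.5  0.6 -1.5] gf 56.6 pos [0.4344 0.0946 0.2497]
s [([287.0, 347.0], 86.0), ([420.0, 277.0], 434.5)]
w [([510.0, 93.0], 506.5)]
```

The blocks slid off together at t≈31.5 and are inside the pot's image region, with none left in the tray. I'll lift away and verify.

```bash
echo '[[[0,0,-0.01],0,0],[[0,0,-0.03],0,0],[[0,0,-0.05],0,0],[[0,0,-0.08],0,0],[[0,0,-0.1],0,0]]' > next.json && python3 drive.py next.json 120|sed -n 2,2p
echo '[[[-0.02,0.005,0],0,0],[[-0.05,0.01,0],0,0],[[-0.09,0.02,0],0,0],[[-0.13,0.03,0],0,0],[[-0.17,0.04,0],0,0]]' > next.json && python3 drive.py next.json |sed -n 2,2p
echo '[[[-0.03,0,0],0,0],[[-0.06,0,0],0,0],[[-0.09,0,0],0,0],[[-0.12,0,0],0,0],[[-0.15,0,0],0,0]]' > next.json && python3 drive.py next.json |sed -n 2,7p
python3 - <<'E'
from h import *
s,t=bot.camera("scene"),bot.camera("top");a,b=bot.camera_info("scene"),bot.camera_info("top")
cv2.imwrite("pics/s12.png",s);cv2.imwrite("pics/t12.png",t)
for n,im,f in(("s",s,a),("t",t,b)):
    for c in blobs(im,(12,100,60),(35,255,255),40):
        q=cv2.minAreaRect(c);
        if (n=="s" and q[0][0]>220) or (n=="t" and q[0][1]>110 and q[0][0]<420): print(n,np.round(q[0]),np.round(q[1]),cv2.contourArea(c),onz(ray(f,q[0]),.04).round(3),[onz(ray(f,p),.043)[:2].round(3).tolist() for p in cv2.boxPoints(q)])
o=bot.get_obs();print(o["torque"].round(3),o["time"])
# pot handles in top
d=[(np.round(cv2.minAreaRect(c)[0],1).tolist()) for c in blobs(t,(0,0,0),(180,255,45),80)];print(d)
plan((.42,-.47,.25),94)
E
```

```text
ee_pos: [0.4342, 0.0946, 0.3526]
ee_pos: [0.4866, -0.0738, 0.3508]
ee_pos: [0.497, -0.2233, 0.3505]
tcp_rot: [180.0, 0.0, 94.1]
wrist_force: [1.0, -0.2, -2.3]
opening: 0.0223
grasp_force: 118.1
s [288. 347.] [29.  5.] 101.0 [0.794 0.271 0.04 ] [[0.818, 0.252], [0.809, 0.244], [0.772, 0.294], [0.781, 0.301]]
s [419. 277.] [18. 35.] 440.5 [0.417 0.327 0.04 ] [[0.466, 0.307], [0.357, 0.305], [0.372, 0.351], [0.478, 0.35]]
t [104. 288.] [24. 17.] 376.0 [0.394 0.322 0.04 ] [[0.423, 0.341], [0.422, 0.301], [0.366, 0.3], [0.367, 0.339]]
t [104. 261.] [24. 17.] 369.0 [0.457 0.325 0.04 ] [[0.486, 0.345], [0.485, 0.305], [0.429, 0.304], [0.43, 0.343]]
t [160. 160.] [ 3. 25.] 42.5 [0.699 0.195 0.04 ] [[0.684, 0.22], [0.718, 0.171], [0.713, 0.168], [0.678, 0.216]]
t [394. 155.] [23. 25.] 437.5 [ 0.707 -0.383  0.04 ] [[0.707, -0.339], [0.749, -0.388], [0.706, -0.424], [0.664, -0.376]]
[ 0.012 -0.036  0.041] 33.55
[[86.6, 327.9], [139.8, 231.0], [366.5, 229.7], [437.9, 167.0], [542.5, 101.5], [279.5, 39.5]]
t 33.55 pos [ 0.4971 -0.2253  0.3493] rot [-1.7995e+02  3.0000e-02  9.3880e+01] q6 61.8 shift [-0.2389 -0.0934  0.0995] turn -0.12
```

Both blocks are in the pot at (.394,.322) and (.457,.325), and its handles haven't moved in the image. Torque is about 0, so the empty scoop hangs steeply. I'll move it over clear worktop and level it by setting the lip down while backing away.

```bash
echo '[[[-0.002,-0.02,0.02],0,0],[[-0.004,-0.04,0.04],0,0],[[-0.006,-0.0576,0.06],0,0],[[-0.006,-0.0576,0.08],0,0],[[-0.006,-0.0576,0.095],0,0]]' > next.json && python3 drive.py next.json 120|sed -n 2,2p
echo '[[[0,0,0],0,0],[[0,0,0],0,0],[[0,0,0],0,0],[[0,0,0],0,0]]' > next.json && python3 drive.py next.json 120|sed -n 2,7p
python3 - <<'E'
from h import *
o=bot.get_obs();print(o["torque"].round(3))
s,t=bot.camera("scene"),bot.camera("top");a,b=bot.camera_info("scene"),bot.camera_info("top")
r=cv2.imread("pics/s12.png");
# bright low-saturation scoop pixels vs start picture
d=cv2.absdiff(s,cv2.imread("pics/scene0.png")).max(2)
m=cv2.morphologyEx(((d>35)*255).astype('uint8'),cv2.MORPH_OPEN,np.ones((3,3)))
cs=[c for c in cv2.findContours(m,0,2)[0] if cv2.contourArea(c)>150]
for c in cs: print(cv2.boundingRect(c),cv2.contourArea(c))
P=np.array([.44+.006*0,-.235,.03]);T=np.linalg.inv(a["extrinsics"]);
for z in(.03,.06,.1,.25):
  for y in(-.235,-.2,-.15):
    q=T[:3,:3]@[.44,y,z]+T[:3,3];q=np.array(a["mtx"])@q;print(z,y,(q[:2]/q[2]).round())
E
```

```text
ee_pos: [0.4392, -0.2315, 0.2543]
ee_pos: [0.4406, -0.2318, 0.2562]
tcp_rot: [179.9, 0.1, 94.1]
wrist_force: [-0.6, 0.0, -1.5]
opening: 0.0224
grasp_force: 118.6
[-0.073 -0.039  0.007]
(476, 277, 57, 35) 1181.0
(453, 259, 15, 20) 180.5
(384, 259, 62, 28) 1198.5
(315, 252, 73, 70) 2091.5
(512, 220, 48, 97) 1594.0
(462, 203, 24, 18) 225.0
(242, 191, 24, 21) 326.5
(261, 146, 32, 43) 380.5
(227, 141, 34, 40) 507.0
(400, 137, 19, 19) 183.0
(388, 127, 42, 48) 718.0
(404, 121, 76, 56) 1935.5
(292, 118, 175, 124) 5588.5
(416, 90, 29, 24) 497.5
(254, 63, 39, 62) 1373.0
(470, 62, 25, 33) 458.0
(431, 44, 17, 34) 379.0
(416, 23, 44, 10) 162.0
(471, 20, 42, 29) 286.5
(252, 5, 42, 51) 1175.5
(250, 1, 8, 31) 158.0
(494, 0, 50, 27) 959.0
(465, 0, 25, 23) 254.5
(413, 0, 50, 26) 862.5
0.03 -0.235 [273. 173.]
0.03 -0.2 [279. 178.]
0.03 -0.15 [289. 186.]
0.06 -0.235 [273. 165.]
0.06 -0.2 [279. 170.]
0.06 -0.15 [290. 178.]
0.1 -0.235 [273. 155.]
0.1 -0.2 [280. 160.]
0.1 -0.15 [290. 168.]
0.25 -0.235 [272. 112.]
0.25 -0.2 [280. 117.]
0.25 -0.15 [291. 125.]
```

```bash
echo '[[[0,0,0.005],0,0.0234],[[0,0,0.01],0,0.0234],[[0,0,0.01],0,0.0234]]' > next.json && python3 drive.py next.json 120|sed -n 2,6p
for i in 1; do :; done
echo '[[[0,0,0.005],0,0.0234],[[0,0,0.01],0,0.0234],[[0,0,0.01],0,0.0234]]' > next.json && python3 drive.py next.json |sed -n '2p;4p'
echo '[[[0,0,0.005],0,0.0234],[[0,0,0.01],0,0.0234],[[0,0,0.01],0,0.0234]]' > next.json && python3 drive.py next.json |sed -n '2p;4p'
python3 mon.py|head -1
```

```text
ee_pos: [0.4399, -0.2316, 0.2435]
tcp_rot: [-179.9, -0.0, 94.1]
wrist_force: [-0.6, 0.1, -2.0]
opening: 0.0234
grasp_force: 32.7
ee_pos: [0.4398, -0.2316, 0.2334]
wrist_force: [0.4, 0.2, -1.3]
ee_pos: [0.4398, -0.2317, 0.2236]
wrist_force: [-0.5, 0.5, -0.9]
t 35.1 tq [-0.116 -0.011 -0.029] F [-0.5  0.5 -0.9] gf 32.7 pos [ 0.4398 -0.2317  0.2236]
```

```bash
echo '[[[0,0,0.003],0,0.0235],[[0,0,0.006],0,0.0235],[[0,0,0.006],0,0.0235]]' > next.json && python3 drive.py next.json |sed -n '2p;4p'; python3 mon.py|head -1
echo '[[[-0.01,0,0.003],0,0.0235],[[-0.02,0,0.006],0,0.0235],[[-0.02,0,0.006],0,0.0235]]' > next.json && python3 drive.py next.json |sed -n '2p;4p'; python3 mon.py|head -1
echo '[[[-0.01,0,0.003],0,0.0235],[[-0.02,0,0.006],0,0.0235],[[-0.02,0,0.006],0,0.0235]]' > next.json && python3 drive.py next.json |sed -n '2p;4p'; python3 mon.py|head -1
```

```text
ee_pos: [0.4399, -0.2317, 0.2181]
wrist_force: [-0.8, -0.6, -2.3]
t 35.5 tq [-0.059  0.048  0.047] F [-0.8 -0.6 -2.3] gf 27.2 pos [ 0.4399 -0.2317  0.2181]
ee_pos: [0.4415, -0.2534, 0.2118]
wrist_force: [-0.1, -0.1, -1.7]
t 35.9 tq [0.036 0.086 0.039] F [-0.1 -0.1 -1.7] gf 27.2 pos [ 0.4415 -0.2534  0.2118]
ee_pos: [0.4429, -0.2732, 0.2058]
wrist_force: [0.2, 0.4, -1.2]
t 36.2 tq [0.067 0.093 0.029] F [ 0.2  0.4 -1.2] gf 27.2 pos [ 0.4429 -0.2732  0.2058]
```

```bash
echo '[[[-0.008,0,0.007],0,0.0235],[[-0.016,0,0.014],0,0.0235],[[-0.024,0,0.021],0,0.0235],[[-0.032,0,0.028],0,0.0235]]' > next.json && python3 drive.py next.json |sed -n '2p;4p'; python3 mon.py|head -1
echo '[[[-0.007,0,0.008],0,0.0235],[[-0.014,0,0.016],0,0.0235],[[-0.021,0,0.024],0,0.0235],[[-0.028,0,0.032],0,0.0235]]' > next.json && python3 drive.py next.json |sed -n '2p;4p'; python3 mon.py|head -1
echo '[[[-0.006,0,0.01],0,0.0235],[[-0.012,0,0.02],0,0.0235],[[-0.016,0,0.03],0,0.0235],[[-0.02,0,0.04],0,0.0235]]' > next.json && python3 drive.py next.json |sed -n '2p;4p'; python3 mon.py|head -1
```

```text
ee_pos: [0.4451, -0.3044, 0.1777]
wrist_force: [-0.3, -0.8, -3.1]
t 36.6 tq [-0.067  0.054  0.008] F [-0.3 -0.8 -3.1] gf 27.2 pos [ 0.4451 -0.3044  0.1777]
ee_pos: [0.4474, -0.3325, 0.1464]
wrist_force: [-0.6, -1.1, 2.4]
t 37.1 tq [ 0.006 -0.036 -0.034] F [-0.6 -1.1  2.4] gf 26.8 pos [ 0.4474 -0.3325  0.1464]
ee_pos: [0.4485, -0.3519, 0.1054]
wrist_force: [0.7, -2.3, 1.3]
t 37.5 tq [ 0.076 -0.021 -0.06 ] F [ 0.7 -2.3  1.3] gf 25.6 pos [ 0.4485 -0.3519  0.1054]
```

```bash
echo '[[[-0.003,0,0.01],0,0.0235],[[-0.005,0,0.02],0,0.0235],[[-0.007,0,0.03],0,0.0235],[[-0.009,0,0.04],0,0.0235],[[-0.01,0,0.048],0,0.0235]]' > next.json && python3 drive.py next.json |sed -n '2p;4p'; python3 mon.py|head -1
echo '[[[0,0,0.003],0,0.0235],[[0,0,0.006],0,0.0235],[[0,0,0.009],0,0.0235],[[0,0,0.009],0,0.0235],[[0,0,0.009],0,0.0235]]' > next.json && python3 drive.py next.json |sed -n '2p;4p'; python3 mon.py|head -1
echo '[[[0,0,0],0,0.026],[[0,0,0],0,0.03],[[0,0,0],0,0.035],[[0,0,0],0,0.035]]' > next.json && python3 drive.py next.json |sed -n '2p;4p'; python3 mon.py|head -1
```

```text
ee_pos: [0.4491, -0.3614, 0.0572]
wrist_force: [-0.4, -0.1, 0.7]
t 38.0 tq [ 0.096 -0.035 -0.   ] F [-0.4 -0.1  0.7] gf 25.2 pos [ 0.4491 -0.3614  0.0572]
ee_pos: [0.4494, -0.3613, 0.0498]
wrist_force: [0.7, 0.6, -0.2]
t 38.5 tq [ 0.153 -0.063 -0.022] F [ 0.7  0.6 -0.2] gf 25.0 pos [ 0.4494 -0.3613  0.0498]
ee_pos: [0.4494, -0.3615, 0.0499]
wrist_force: [-0.3, -1.4, -0.2]
t 39.0 tq [-0.043 -0.041  0.014] F [-0.3 -1.4 -0.2] gf 0.0 pos [ 0.4494 -0.3615  0.0499]
```

```bash
echo '[[[0,0,0],0,0.06],[[0,0,-0.02],0,0.06],[[0,0,-0.05],0,0.06],[[0,0,-0.08],0,0.06],[[0,0,-0.105],0,0.06]]' > next.json && python3 drive.py next.json |sed -n 2p
echo '[[[0,0,0],0,0.06],[[0,0,0],0,0.06],[[0,0,0],0,0.06],[[0,0,0],0,0.06]]' > next.json && python3 drive.py next.json |sed -n 2p
cat > bar.py <<'E'
import sys
from h import *
z=float(sys.argv[1])
w=bot.camera("wrist");i=bot.camera_info("wrist");cv2.imwrite("pics/wb.png",w)
m=((w.max(2)<45)*255).astype('uint8');m[265:]=0
m=cv2.morphologyEx(m,cv2.MORPH_OPEN,np.ones((5,5)))
for c in cv2.findContours(m,0,2)[0]:
    q=cv2.minAreaRect(c)
    if cv2.contourArea(c)<1200: continue
    B=cv2.boxPoints(q);B=B[np.argsort(B[:,1])];a,b=B[:2].mean(0),B[2:].mean(0)
    A,E=onz(wray(i,a),z),onz(wray(i,b),z);u=(A-E)/np.linalg.norm(A-E)
    print(np.round(q[0]),np.round(q[1]),"root",A.round(4),"end",E.round(4),"len",np.linalg.norm(A-E).round(4),"yaw",np.degrees(np.arctan2(u[1],u[0])).round(2),"grip",((A-.034*u+E+.036*u)/2).round(4),"centre",((A+.088*u+E+.158*u)/2).round(4))
plan((0.4494,-.3615,.15),94.1)
E
python3 bar.py .052
```

```text
ee_pos: [0.4494, -0.3615, 0.1568]
ee_pos: [0.4489, -0.3611, 0.1533]
[284. 217.] [86. 31.] root [ 0.4471 -0.328   0.052 ] end [ 0.4518 -0.3941  0.052 ] len 0.0663 yaw 94.13 grip [ 0.4494 -0.36    0.052 ] centre [ 0.4406 -0.2383  0.052 ]
t 39.87 pos [ 0.4489 -0.3611  0.1533] rot [-1.7991e+02 -9.0000e-02  9.4080e+01] q6 47.1 shift [-0.0004  0.0005  0.0033] turn -0.02
```

```bash
echo '[[[0,0,0.03],0,0.06],[[0,0,0.06],0,0.06],[[0,0,0.085],0,0.06],[[0,0,0.1],0,0.06],[[0,0,0.1065],0,0.06]]' > next.json && python3 drive.py next.json 120|sed -n 2,4p
echo '[[[0,0,0],0,0.06],[[0,0,0],0,0.04],[[0,0,0],0,0.026],[[0,0,0],0,0],[[0,0,0],0,0]]' > next.json && python3 drive.py next.json 120|sed -n 2,7p
echo '[[[0,0,0],0,0],[[0,0,-0.01],0,0],[[0,0,-0.03],0,0],[[0,0,-0.06],0,0],[[0,0,-0.09],0,0]]' > next.json && python3 drive.py next.json 120|sed -n 2,2p
echo '[[[0,0,-0.03],0,0],[[0,0,-0.04],0,0],[[0,0,-0.04],0,0],[[0,0,-0.04],0,0]]' > next.json && python3 drive.py next.json 120|sed -n 2,7p
python3 -c '
from h import *
print(bot.get_obs()["torque"].round(3));plan((.547,-.078,.175),94.1)'
```

```text
ee_pos: [0.4477, -0.3601, 0.0443]
tcp_rot: [-179.8, -0.2, 94.1]
wrist_force: [-0.4, -0.4, -0.2]
ee_pos: [0.45, -0.362, 0.05]
tcp_rot: [179.9, 0.1, 94.1]
wrist_force: [-0.5, 0.8, 4.4]
opening: 0.0219
grasp_force: 117.3
ee_pos: [0.4488, -0.3611, 0.1394]
ee_pos: [0.4494, -0.3615, 0.1779]
tcp_rot: [180.0, 0.0, 94.1]
wrist_force: [0.7, -0.8, -2.1]
opening: 0.0218
grasp_force: 117.9
[-0.197 -0.028  0.02 ]
t 41.45 pos [ 0.4494 -0.3615  0.1779] rot [1.7999e+02 1.0000e-02 9.4080e+01] q6 47.1 shift [0.2759 0.1175 0.0029] turn -0.02
```

```bash
echo '[[[0.02,0.0085,0],0,0],[[0.045,0.019,0],0,0],[[0.075,0.032,0],0,0],[[0.105,0.045,0],0,0],[[0.135,0.0575,0],0,0]]' > next.json && python3 drive.py next.json 120|sed -n 2,2p
echo '[[[0.03,0.0128,0],0,0],[[0.06,0.0255,0],0,0],[[0.09,0.038,0],0,0],[[0.115,0.049,0],0,0],[[0.13,0.0553,0],0,0]]' > next.json && python3 drive.py next.json |sed -n 2,2p
echo '[[[0.0109,0.0047,0],0,0],[[0.0109,0.0047,0.015],0,0],[[0.0109,0.0047,0.03],0,0],[[0.0109,0.0047,0.038],0,0],[[0.0109,0.0047,0.042],0,0]]' > next.json && python3 drive.py next.json |sed -n 2,2p
echo '[[[0,0,0],0,0],[[0,0,0],0,0]]' > next.json && python3 drive.py next.json |sed -n 2,4p
python3 -c '
from h import *
plan((.547,-.078,.1222),94.1)'
```

```text
ee_pos: [0.4965, -0.2211, 0.1756]
ee_pos: [0.5427, -0.0864, 0.1756]
ee_pos: [0.5457, -0.078, 0.1336]
ee_pos: [0.5467, -0.0783, 0.1362]
tcp_rot: [-180.0, -0.0, 94.0]
wrist_force: [0.3, 0.2, -1.8]
t 42.87 pos [ 0.5467 -0.0783  0.1362] rot [-179.98   -0.     94.05] q6 77.8 shift [0.0002 0.0003 0.014 ] turn -0.05
```

```bash
echo '[[[0,0,0.002],0,0],[[0,0,0.004],0,0],[[0,0,0.006],0,0],[[0,0,0.007],0,0],[[0,0,0.008],0,0]]' > next.json && python3 drive.py next.json |sed -n '2p;4p'
echo '[[[0,0,0.001],0,0],[[0,0,0.002],0,0],[[0,0,0.003],0,0],[[0,0,0.004],0,0],[[0,0,0.004],0,0]]' > next.json && python3 drive.py next.json |sed -n '2p;4p'
python3 mon.py|head -1
```

```text
ee_pos: [0.547, -0.0779, 0.1283]
wrist_force: [-0.0, -0.8, -0.6]
ee_pos: [0.547, -0.0779, 0.1243]
wrist_force: [-0.7, -1.0, 0.5]
t 43.7 tq [-0.183 -0.047 -0.016] F [-0.7 -1.   0.5] gf 118.2 pos [ 0.547  -0.0779  0.1243]
```

```bash
echo '[[[0,0,0.0005],0,0],[[0,0,0.001],0,0],[[0,0,0.002],0,0],[[0,0,0.002],0,0]]' > next.json && python3 drive.py next.json |sed -n '2p;4p'
python3 mon.py|head -1
echo '[[[0,0,0],0,0.0225],[[0,0,0],0,0.023],[[0,0,0],0,0.0235],[[0,0,0],0,0.0238],[[0,0,0],0,0.0242]]' > next.json && python3 drive.py next.json |sed -n '2p;4,6p'
python3 mon.py|head -1
echo '[[[0,0,0],0,0.03],[[0,0,0],0,0.04],[[0,0,0],0,0.05],[[0,0,0],0,0.06],[[0,0,0],0,0.06]]' > next.json && python3 drive.py next.json |sed -n '2p;4p'
echo '[[[0,0,-0.01],0,0.06],[[0,0,-0.03],0,0.06],[[0,0,-0.06],0,0.06],[[0,0,-0.095],0,0.06],[[0,0,-0.13],0,0.06]]' > next.json && python3 drive.py next.json |sed -n '2p;4p'
echo '[[[-0.03,0,0],0,0.06],[[-0.06,0,0],0,0.06],[[-0.09,0,0],0,0.06],[[-0.09,0,0],0,0.06],[[-0.09,0,0],0,0.06]]' > next.json && python3 drive.py next.json |sed -n '2p;4p'
python3 bar.py .128
python3 - <<'E'
from h import *
t=bot.camera("top");cv2.imwrite("pics/t20.png",t)
b=bot.camera_info("top")
# compare scoop placement with first placement picture and pot/bystander regions with the start
r=cv2.imread("pics/t7.png");r0=cv2.imread("pics/top0.png")
f=lambda a,c,x0,x1,y0,y1:float(cv2.absdiff(a,c)[y0:y1,x0:x1].max(2).mean().round(2))
print("scoop diff",f(t,r,175,300,175,265),"mug",f(t,r0,220,290,95,150),"jar",f(t,r0,340,415,135,185),"sponge",f(t,r0,120,175,115,170))
for im in (r,t):
    for c in blobs(im,(0,0,0),(180,255,45),80):
        q=cv2.minAreaRect(c)
        if q[0][0]<310: print(np.round(q[0],1),np.round(q[1],1))
    print()
E
```

```text
ee_pos: [0.547, -0.0779, 0.1222]
wrist_force: [0.1, -0.2, 2.4]
t 44.1 tq [-0.231 -0.07  -0.105] F [ 0.1 -0.2  2.4] gf 118.4 pos [ 0.547  -0.0779  0.1222]
ee_pos: [0.5468, -0.0777, 0.1221]
wrist_force: [-0.1, 0.1, 0.2]
opening: 0.0241
grasp_force: 0.1
t 44.6 tq [-0.021 -0.064  0.   ] F [-0.1  0.1  0.2] gf 0.1 pos [ 0.5468 -0.0777  0.1221]
ee_pos: [0.5469, -0.0779, 0.1222]
wrist_force: [0.2, 1.0, -0.3]
ee_pos: [0.5463, -0.0778, 0.2542]
wrist_force: [0.3, -0.1, -0.0]
ee_pos: [0.5532, -0.1689, 0.2526]
wrist_force: [0.3, 0.1, 0.2]
[283.  94.] [89. 30.] root [ 0.5443 -0.046   0.128 ] end [ 0.549  -0.1127  0.128 ] len 0.0668 yaw 93.99 grip [ 0.5466 -0.0783  0.128 ] centre [0.5381 0.0434 0.128 ]
t 46.05 pos [ 0.5532 -0.1679  0.2527] rot [ 1.7999e+02 -1.0000e-02  9.4010e+01] q6 69.1 shift [-0.1859 -0.1171  0.1026] turn -0.09
scoop diff 4.1 mug 2.32 jar 39.26 sponge 3.18
[ 86.8 328. ] [25.9 15.5]
[ 94.3 274.8] [40.  90.1]
[140.9 231.8] [31.7 17.6]
[275.4 216.9] [11.  31.1]
[279.5  46. ] [559.   29.1]

[ 86.8 328. ] [25.9 15.6]
[ 94.6 275.1] [39.2 90.6]
[141.7 232.7] [33.8 18.2]
[276.4 217.2] [11.  31.3]
[279.5  46. ] [559.   29.1]
```

```bash
echo '[[[-0.03,0,-0.01],0,0.06],[[-0.06,0,-0.02],0,0.06],[[-0.09,0,-0.03],0,0.06],[[-0.12,0,-0.03],0,0.06],[[-0.12,0,-0.03],0,0.06]]' > next.json && python3 drive.py next.json |sed -n 2p
python3 - <<'E'
from h import *
s0=cv2.imread("pics/scene0.png");s=bot.camera("scene");t=bot.camera("top");b=bot.camera_info("top")
f=lambda a,c,x0,x1,y0,y1:float(cv2.absdiff(a,c)[y0:y1,x0:x1].max(2).mean().round(2))
print("scene jar",f(s,s0,165,205,155,200),"mug",f(s,s0,190,232,228,276),"sponge",f(s,s0,272,315,303,355),"pot rim",f(s,s0,365,470,225,300))
for n,im,x in(("s0",s0,0),("s",s,0)):
  print(n,[np.round(cv2.minAreaRect(c)[0],1).tolist() for c in blobs(im,(8,90,60),(25,255,255),60) if 150<cv2.minAreaRect(c)[0][0]<210 and 140<cv2.minAreaRect(c)[0][1]<190])
print("t",[(np.round(q[0]).tolist(),onz(ray(b,q[0]),.043).round(3).tolist()) for q in (cv2.minAreaRect(c) for c in blobs(t,(12,100,60),(35,255,255),100)) if q[0][1]>200 and q[0][0]<300],bot.get_obs()["time"])
E
```

```text
ee_pos: [0.5621, -0.2904, 0.2822]
scene jar 4.76 mug 4.54 sponge 11.28 pot rim 19.45
s0 [[181.0, 167.0]]
s [[181.0, 167.0]]
t [([104.0, 288.0], [0.394, 0.32, 0.043]), ([103.0, 261.0], [0.457, 0.326, 0.043])] 46.6167
```

```bash
echo '[[[0,0,0],0,0.06],[[0,0,0],0,0.06],[[0,0,0],0,0.06],[[0,0,0],0,0.06]]' > next.json && python3 drive.py next.json >/dev/null; python3 -c '
from workcell import bot
print(bot.job_done())'
```

```text
the job is handed in; nothing more can be done
None
```

I handed the job in at about 47 s. Both noodle blocks (only two were present) were weighed in the scoop and tipped together into the saucepan. The empty scoop is back within about 1 mm of the measured pan centre. The camera checks show the pot, mug, jar and sponge where they started. The hand-in returned no verdict.

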